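Set door-number plates on the eccentric-stop bench

ROBOT

A 6-joint arm with a two-finger parallel gripper is mounted at the origin on the work surface. World frame = base frame: x ahead of the robot, y to its left, z up, the work surface at z = 0. Lengths are in m, angles in rad, forces in N, time in s.
With the tool pointing down it reaches from about 0.3 to 0.775 m from the base axis. Payload 14.6 kg.
Tool frame: the origin (TCP) lies midway between the tips of the shut fingers; the grasp point (between the pads) lies 19 mm behind it (ctrl.tcp_to_grasp is the z of the grasp point in the tool frame, in m); z points along the fingers, y is the line along which they close (so a half turn about z gives the same grasp; the last joint's range is limited). The gripper opens to 94 mm and grips with 3 to 60 N. Pads are 16 mm wide; open, the fingers measure 119 mm over their backs; the gripper's body (75 mm by 177 mm) begins 78 mm behind the grasp point.
Start: joints at [1.226, 0.3, 1.521, -0, 1.321, -0.067], TCP at [0.151, 0.529, 0.205] pointing down, gripper open.
Joint ranges: [-3.03, 3.03], [-0.79, 2.21], [0.23, 2.52], [-1.04, 4.18], [0, 3.07], [-2.55, 2.55]. Speed limits (rad/s): [2.22, 2.22, 2.57, 3.14, 3.14, 3.14].

INTERFACE

Orientations are given as [roll, pitch, yaw] about the fixed x, y, z axes, in that order (R = Rz(yaw) Ry(pitch) Rx(roll)).
In Python, from station import monitor, camera, ctrl gives the robot as it stands.
- The arm moves only by the tool apply_moves, never from a script. Its argument "plan" is one flat list of numbers, 4 for each row, row after row: the shift along the tool's x, y, z in mm, then the turn about the tool's z in rad. In form: [dx, dy, dz, spin, dx, dy, dz, spin, ...]. A call has 1 to 20 rows; each row shifts and turns the commanded pose from where the row before left it, along the tool's axes as they then stand; what a row does not reach is not made up. A row lasts 1/10 s, in which the tool goes at most 50 mm and 8.59 degrees, less where a joint would pass 70% of its speed; a pose out of reach is approached as far as the arm can. A call is refused whole if a number of a shift passes 50 or a number of a turn 0.15, either way. A call with a gripper value outside its range is refused whole. "hand" is the gripper command: -1 is shut, 1 is fully open, values between are in proportion, set as the call begins (left out, the last holds). The fingers move at their own pace and stop on an object; "squeeze" is the grip in N (left out, the last holds). Time passes only in rows, so rows that do not move let the fingers close. It gives the time, the measured TCP pose, the force, the opening and the grip force at its end, in the units of the state.
- monitor.get_obs(): the state, without advancing time (a new reading comes with each control period).
- camera(name): name is "side" or "top"; returns a dict with "image" (400x640x3 uint8, red, green, blue), "range_z" (400x640 float32, m along the optical axis (not along the pixel's ray), 0 where there is no reading), "mtx" (3x3 intrinsics, pixels), "rvec" (rotation vector, rad) and "tvec" (3), from world to camera coordinates, as OpenCV has them. Camera axes: x right, y down, z forward; pixel columns grow to the right and rows downward; lengths in m; the calibration is good to about 2 mm. A picture is of the moment at which its call begins.
- ctrl.hand_in(): hands the job in; it is judged then, once.
The state is a dict: "time_s": time; "qpos": joint angles; "joint_vel": joint speeds; "tau": joint torques, N m; "ee_pos": TCP position; "eef_rot": TCP orientation; "force": force on the tool from outside, world axes, zero at the start; "moment": the same for the moment, N m; "grip_width": finger opening in m; "grip_force": force on a finger pad.
Only numpy, scipy, OpenCV 4.12 (cv2) and the standard library are available. Lean on these libraries where they do the work, as an engineer would, in place of code of your own. Each camera call takes 0.05 s, during which the arm holds its last target. There are 200 camera calls.

TASK

Turn the hand crank until the sprung stop bar stands fully up, then lay every door-number plate squarely on a black pad of its own. With the stop up, roll each plate with the hand roller, pressing firmly but not crushing (under 60 N), until both its white tiles are fully home (do not push the tiles with the fingers), and stand the roller back in its cradle. Last, crank the stop fully down, leaving the plates on their pads and the tape, tub and padlock alone.

Things in the scene. Friction and masses are not known exactly. Their poses are not given: they have to be found in the camera images.
- bench: Fixed grey and aluminium bench; place and yaw vary. Flat deck 120 mm (x) by 376 mm (y), top 70 mm above the counter, steel rims 6 mm high on its -x, +x, +y edges (inner faces x = +/-54, y = 190 mm), three flush black pads. Beside the open -y edge a shaft runs along x between two pointed centres. Origin: underside; x points away from the robot at yaw 0.
- pad0 (a point): Middle of black pad 0 (94 mm along x, 50 mm along y, flush), on the deck top, at bench x = 0, y = -95 mm; its axes are the bench's. Pads are 100 mm apart along y.
- pad1 (a point): Middle of black pad 1 (94 mm along x, 50 mm along y, flush), on the deck top, at bench x = 0, y = 5 mm; its axes are the bench's. Pads are 100 mm apart along y.
- pad2 (a point): Middle of black pad 2 (94 mm along x, 50 mm along y, flush), on the deck top, at bench x = 0, y = 105 mm; its axes are the bench's. Pads are 100 mm apart along y.
- stop (a joint): Height (m) of the sprung stop bar (steel, 98 by 14 mm, at bench y = -190 mm). A spring (3 to 5 N) holds it down on a brass eccentric on the shaft. In one turn of the shaft it swings once from 0 (fully down, 1 mm below the deck) to 0.012 (fully up) and back, as 0.006 (1 - cos). The eccentric's angle on the shaft differs each time and is not given: watch the bar.
- stop_top (a point): Middle of the top face of the stop bar.
- shaft (a joint): Angle of the shaft and its hand crank, rad. 0: the crank points straight up; it grows as the crank goes from up towards the bench's -y (turn about the bench's +x axis). No end stops within +/-15 rad; it stays where it is left; friction 0.08 N m.
- crank_axis (a point): Point on the shaft's axis level with the middle of the crank's grip, 54 mm above the counter, at bench x = -112 mm, y = -190 mm; its axes are the bench's.
- crank_grip (a point): Middle of the crank's grip: black sleeve, 14 mm thick, 52 mm long, parallel to bench x, spinning freely 28 mm off the shaft axis; the crank arm is 28 mm from here on the bench side. At shaft angle q it lies at crank_axis + 28 mm * (-sin q along bench y, cos q up). Take it from above, fingers closing along bench y, and lead it round.
- plate0: Door-number plate: aluminium carrier 84 mm (x) by 40 mm (y) by 8 mm, 0.12 kg, with two white tiles in a row along x that stand 4 mm proud when unpressed. Lies flat, may be absent. Origin: centre of the underside. Take it across its 40 mm width, low on the carrier. Either way round is right.
- plate1: Door-number plate: aluminium carrier 84 mm (x) by 40 mm (y) by 8 mm, 0.12 kg, with two white tiles in a row along x that stand 4 mm proud when unpressed. Lies flat, may be absent. Origin: centre of the underside. Take it across its 40 mm width, low on the carrier. Either way round is right.
- plate2: Door-number plate: aluminium carrier 84 mm (x) by 40 mm (y) by 8 mm, 0.12 kg, with two white tiles in a row along x that stand 4 mm proud when unpressed. Lies flat, may be absent. Origin: centre of the underside. Take it across its 40 mm width, low on the carrier. Either way round is right.
- tile0a: White tile a of plate0 (36 mm along x, 30 mm along y, 6 mm thick), centred at plate x = -19.5 mm, y = 0; slides only along the plate's z. Origin: centre of its underside: 6.2 mm above the plate's underside while proud (tile top at 12.2 mm), 2.7 mm when pressed fully home (tile top at 8.7 mm). About 5 N pushes it down; it stays where left.
- tile0b: White tile b of plate0 (36 mm along x, 30 mm along y, 6 mm thick), centred at plate x = 19.5 mm, y = 0; slides only along the plate's z. Origin: centre of its underside: 6.2 mm above the plate's underside while proud (tile top at 12.2 mm), 2.7 mm when pressed fully home (tile top at 8.7 mm). About 5 N pushes it down; it stays where left.
- tile1a: White tile a of plate1 (36 mm along x, 30 mm along y, 6 mm thick), centred at plate x = -19.5 mm, y = 0; slides only along the plate's z. Origin: centre of its underside: 6.2 mm above the plate's underside while proud (tile top at 12.2 mm), 2.7 mm when pressed fully home (tile top at 8.7 mm). About 5 N pushes it down; it stays where left.
- tile1b: White tile b of plate1 (36 mm along x, 30 mm along y, 6 mm thick), centred at plate x = 19.5 mm, y = 0; slides only along the plate's z. Origin: centre of its underside: 6.2 mm above the plate's underside while proud (tile top at 12.2 mm), 2.7 mm when pressed fully home (tile top at 8.7 mm). About 5 N pushes it down; it stays where left.
- tile2a: White tile a of plate2 (36 mm along x, 30 mm along y, 6 mm thick), centred at plate x = -19.5 mm, y = 0; slides only along the plate's z. Origin: centre of its underside: 6.2 mm above the plate's underside while proud (tile top at 12.2 mm), 2.7 mm when pressed fully home (tile top at 8.7 mm). About 5 N pushes it down; it stays where left.
- tile2b: White tile b of plate2 (36 mm along x, 30 mm along y, 6 mm thick), centred at plate x = 19.5 mm, y = 0; slides only along the plate's z. Origin: centre of its underside: 6.2 mm above the plate's underside while proud (tile top at 12.2 mm), 2.7 mm when pressed fully home (tile top at 8.7 mm). About 5 N pushes it down; it stays where left.
- roller: Hand roller, 0.36 kg, upright in its cradle at the start: black rubber wheel (40 mm across, 44 mm wide in y), steel guard plate 74 (x) by 60 mm (y) at 44 to 52 mm above the origin, wooden grip 30 (x) by 36 mm (y) from 52 to 96 mm above it. Origin: lowest point of the wheel. It rolls along its x.
- wheel (a joint): Turn of the roller's wheel about the roller's y, rad.
- cradle: Fixed plywood cradle: foot 100 (x) by 80 by 6 mm, two walls along y, 56 mm long, 16 mm thick, 46 mm apart, tops 54 mm up. The roller's wheel hangs between the walls, its guard plate rests on them: the roller's origin is then 10 mm straight above the cradle's, same yaw (or turned half round). Origin: centre of the underside.
- tape_roll: Bystander: roll of packing tape standing flat, 100 mm across, 48 mm high.
- tub: Bystander: blue tub 80 mm across, 85 mm high.
- padlock: Bystander: round steel padlock lying flat, 60 mm across, 24 mm high.

How it is judged:
On the way, in this order (a step that is already met when the one before it is completed fails the run):
1. the stop bar is fully up (above 10.8 of 12 mm) (value of joint stop above 0.0108 m), for 0.3 s.
2. with the stop up, every plate lies on a pad of its own (value of joint stop above 0.0108 m and ((x of plate0 in the frame of pad0 between -0.01 and 0.01 m and y of plate0 in the frame of pad0 between -0.01 and 0.01 m and z of plate0 in the frame of pad0 below 0.003 m and angle between the x axis of plate0 and the x axis of pad0, either way round below 0.17 rad) or (x of plate0 in the frame of pad1 between -0.01 and 0.01 m and y of plate0 in the frame of pad1 between -0.01 and 0.01 m and z of plate0 in the frame of pad1 below 0.003 m and angle between the x axis of plate0 and the x axis of pad1, either way round below 0.17 rad) or (x of plate0 in the frame of pad2 between -0.01 and 0.01 m and y of plate0 in the frame of pad2 between -0.01 and 0.01 m and z of plate0 in the frame of pad2 below 0.003 m and angle between the x axis of plate0 and the x axis of pad2, either way round below 0.17 rad)) and ((x of plate1 in the frame of pad0 between -0.01 and 0.01 m and y of plate1 in the frame of pad0 between -0.01 and 0.01 m and z of plate1 in the frame of pad0 below 0.003 m and angle between the x axis of plate1 and the x axis of pad0, either way round below 0.17 rad) or (x of plate1 in the frame of pad1 between -0.01 and 0.01 m and y of plate1 in the frame of pad1 between -0.01 and 0.01 m and z of plate1 in the frame of pad1 below 0.003 m and angle between the x axis of plate1 and the x axis of pad1, either way round below 0.17 rad) or (x of plate1 in the frame of pad2 between -0.01 and 0.01 m and y of plate1 in the frame of pad2 between -0.01 and 0.01 m and z of plate1 in the frame of pad2 below 0.003 m and angle between the x axis of plate1 and the x axis of pad2, either way round below 0.17 rad)) and ((x of plate2 in the frame of pad0 between -0.01 and 0.01 m and y of plate2 in the frame of pad0 between -0.01 and 0.01 m and z of plate2 in the frame of pad0 below 0.003 m and angle between the x axis of plate2 and the x axis of pad0, either way round below 0.17 rad) or (x of plate2 in the frame of pad1 between -0.01 and 0.01 m and y of plate2 in the frame of pad1 between -0.01 and 0.01 m and z of plate2 in the frame of pad1 below 0.003 m and angle between the x axis of plate2 and the x axis of pad1, either way round below 0.17 rad) or (x of plate2 in the frame of pad2 between -0.01 and 0.01 m and y of plate2 in the frame of pad2 between -0.01 and 0.01 m and z of plate2 in the frame of pad2 below 0.003 m and angle between the x axis of plate2 and the x axis of pad2, either way round below 0.17 rad))), for 0.3 s.
3. with the stop up, the wheel rolls under load on a plate (over 2 N, wheel turning faster than 0.3 rad/s, for 0.3 s) (value of joint stop above 0.0108 m and (contact force between roller and plate0 above 2 N or contact force between roller and plate1 above 2 N or contact force between roller and plate2 above 2 N) and (velocity of joint wheel above 0.3 rad/s or velocity of joint wheel below -0.3 rad/s)), for 0.3 s.
4. both tiles of every plate are home and the roller is back in its cradle, the stop still up (value of joint stop above 0.0108 m and z of each of tile0a, tile0b in the frame of plate0 below 0.0035 m and z of each of tile1a, tile1b in the frame of plate1 below 0.0035 m and z of each of tile2a, tile2b in the frame of plate2 below 0.0035 m and x of roller in the frame of cradle between -0.012 and 0.012 m and y of roller in the frame of cradle between -0.012 and 0.012 m and z of roller in the frame of cradle below 0.013 m and angle between roller's own z axis and vertical below 0.1 rad), for 0.2 s.
At the end, for the whole second after the job is handed in: Stop below 1.2 mm; every plate flat on a pad, within 10 mm of its centre along each pad axis and 0.17 rad of square; all tiles within 0.8 mm of fully home; roller in its cradle within 12 mm, upright within 0.1 rad; all at rest (value of joint stop below 0.0012 m and ((x of plate0 in the frame of pad0 between -0.01 and 0.01 m and y of plate0 in the frame of pad0 between -0.01 and 0.01 m and z of plate0 in the frame of pad0 below 0.003 m and angle between the x axis of plate0 and the x axis of pad0, either way round below 0.17 rad) or (x of plate0 in the frame of pad1 between -0.01 and 0.01 m and y of plate0 in the frame of pad1 between -0.01 and 0.01 m and z of plate0 in the frame of pad1 below 0.003 m and angle between the x axis of plate0 and the x axis of pad1, either way round below 0.17 rad) or (x of plate0 in the frame of pad2 between -0.01 and 0.01 m and y of plate0 in the frame of pad2 between -0.01 and 0.01 m and z of plate0 in the frame of pad2 below 0.003 m and angle between the x axis of plate0 and the x axis of pad2, either way round below 0.17 rad)) and ((x of plate1 in the frame of pad0 between -0.01 and 0.01 m and y of plate1 in the frame of pad0 between -0.01 and 0.01 m and z of plate1 in the frame of pad0 below 0.003 m and angle between the x axis of plate1 and the x axis of pad0, either way round below 0.17 rad) or (x of plate1 in the frame of pad1 between -0.01 and 0.01 m and y of plate1 in the frame of pad1 between -0.01 and 0.01 m and z of plate1 in the frame of pad1 below 0.003 m and angle between the x axis of plate1 and the x axis of pad1, either way round below 0.17 rad) or (x of plate1 in the frame of pad2 between -0.01 and 0.01 m and y of plate1 in the frame of pad2 between -0.01 and 0.01 m and z of plate1 in the frame of pad2 below 0.003 m and angle between the x axis of plate1 and the x axis of pad2, either way round below 0.17 rad)) and ((x of plate2 in the frame of pad0 between -0.01 and 0.01 m and y of plate2 in the frame of pad0 between -0.01 and 0.01 m and z of plate2 in the frame of pad0 below 0.003 m and angle between the x axis of plate2 and the x axis of pad0, either way round below 0.17 rad) or (x of plate2 in the frame of pad1 between -0.01 and 0.01 m and y of plate2 in the frame of pad1 between -0.01 and 0.01 m and z of plate2 in the frame of pad1 below 0.003 m and angle between the x axis of plate2 and the x axis of pad1, either way round below 0.17 rad) or (x of plate2 in the frame of pad2 between -0.01 and 0.01 m and y of plate2 in the frame of pad2 between -0.01 and 0.01 m and z of plate2 in the frame of pad2 below 0.003 m and angle between the x axis of plate2 and the x axis of pad2, either way round below 0.17 rad)) and z of each of tile0a, tile0b in the frame of plate0 below 0.0035 m and z of each of tile1a, tile1b in the frame of plate1 below 0.0035 m and z of each of tile2a, tile2b in the frame of plate2 below 0.0035 m and x of roller in the frame of cradle between -0.012 and 0.012 m and y of roller in the frame of cradle between -0.012 and 0.012 m and z of roller in the frame of cradle below 0.013 m and angle between roller's own z axis and vertical below 0.1 rad and linear speed of each of plate0, plate1, plate2, roller below 0.02 m/s); the robot touches nothing.
It fails at once if a bystander is moved more than 30 mm (distance of any of tape_roll, tub, padlock from where it was at the start of the episode above 0.03 m).
It fails at once if the fingers push on a white tile (over 4 N) (contact force between the fingers and tile0a above 4 N or contact force between the fingers and tile0b above 4 N or contact force between the fingers and tile1a above 4 N or contact force between the fingers and tile1b above 4 N or contact force between the fingers and tile2a above 4 N or contact force between the fingers and tile2b above 4 N).
It fails at once if the roller is pressed on a plate with more than 60 N (contact force between roller and plate0 above 60 N or contact force between roller and plate1 above 60 N or contact force between roller and plate2 above 60 N).
Of plate0, plate1, plate2 only 2 to 3 are there at a start; the rules pass over those that are not, and their reading is None.
At some moment in a run one of plate0, plate1, plate2 may be knocked a few centimetres aside while the robot is not near it.
It also fails if it takes over 210 s, if anything falls off the work surface, if the arm or the gripper's body presses on something with over 40 N, if the wrist force passes 120 N, or if a joint passes its speed limit or range.

## Working session

There is one attempt and no reset: what is moved stays moved. The work goes in short steps, Python scripts to look and compute and a tool call to move; the robot and the scene stay as the last step left them, time stands still between calls to the robot, and variables do not carry over. Pictures are saved under pics/ and viewed, at most 14 in all, crops included, and the job is handed in when it is done.

Besides the shell and the picture viewer there is one more tool, called after "Emit:" in YAML: its name, and indented under it one key for each argument. apply_moves: Moves the arm, as the interface text tells. Its arguments: {"type":"object","properties":{"plan":{"type":"array","items":{"type":"number"}},"hand":{"type":"number"},"squeeze":{"type":"number"}},"required":["plan"]}

```bash
ls; mkdir -p pics; cat > h.py <<'E'
import numpy as np, cv2
from station import monitor, camera, ctrl
def cam(n,save=None):
    c=camera(n); 
    R=cv2.Rodrigues(np.array(c["rvec"],float))[0]; t=np.array(c["tvec"],float).ravel(); K=np.array(c["mtx"])
    c.update(R=R,t=t,K=K)
    z=c["range_z"]; v,u=np.mgrid[0:z.shape[0],0:z.shape[1]]
    p=np.stack([(u-K[0,2])/K[0,0]*z,(v-K[1,2])/K[1,1]*z,z],-1)
    c["P"]=(p-t)@R; c["P"][z==0]=np.nan
    if save: cv2.imwrite(save,c["image"][...,::-1])
    return c
def ray(c,uv,h):
    d=np.linalg.inv(c["K"])@np.array([uv[0],uv[1],1.]); d=d@c["R"]; o=-c["R"].T@c["t"]
    return o+d*(h-o[2])/d[2]
E
python3 - <<'E'
from h import *
for n in("top","side"):
    c=cam(n,f"pics/{n}0.png"); print(n,(-c["R"].T@c["t"]).round(3),c["R"].round(2).tolist(),c["K"].round(0).tolist())
print(monitor.get_obs(), ctrl.tcp_to_grasp)
E
```

```text
pics
top [ 0.392 -0.011  1.488] [[0.02, -1.0, 0.0], [-1.0, -0.02, -0.09], [0.09, -0.0, -1.0]] [[503.0, 0.0, 323.0], [0.0, 503.0, 199.0], [0.0, 0.0, 1.0]]
side [ 0.043 -0.604  0.754] [[0.77, -0.64, 0.01], [-0.4, -0.5, -0.77], [0.49, 0.59, -0.64]] [[429.0, 0.0, 320.0], [0.0, 429.0, 190.0], [0.0, 0.0, 1.0]]
{'time_s': 0.1, 'qpos': array([ 1.22636711e+00,  3.00415322e-01,  1.52146550e+00, -2.51184615e-05,
        1.32068903e+00, -6.66060136e-02]), 'joint_vel': array([-1.00301555e-03, -1.89628807e-03, -1.31590223e-03,  2.45154979e-05,
        1.27749797e-03, -1.35426965e-04]), 'tau': array([ 7.97738685e-04, -5.32644546e+01, -3.53282368e+01,  7.09677231e-02,
        2.35155568e-02, -2.32076314e-05]), 'ee_pos': array([0.15078553, 0.5287074 , 0.20496582]), 'eef_rot': array([-3.14061600e+00, -4.07627671e-05,  2.86377566e+00]), 'force': array([-0.14775962,  0.18563981, -0.18430969]), 'moment': array([ 0.03229645,  0.00075951, -0.02273426]), 'grip_force': 0.0, 'grip_width': 0.09396340903532953} -0.0188
```

View pics/top0.png

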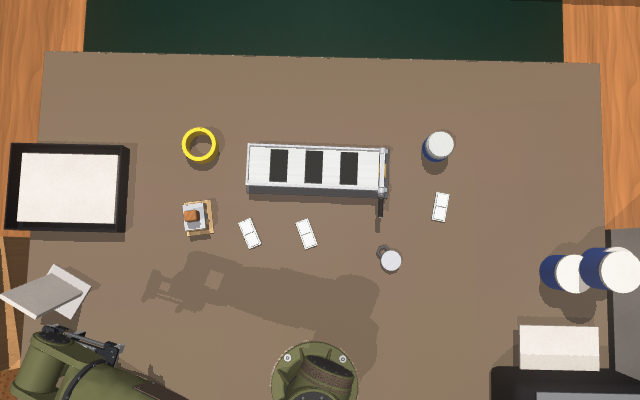

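View pics/side0.png

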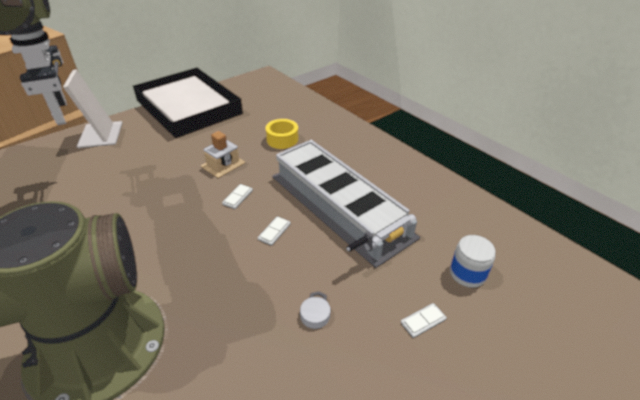

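The top view shows the pads at about (279,166), (314,167) and (349,168), with the crank at (380,205). The plates are at (250,234), (306,234) and (440,207), the roller and cradle at (197,217), and the padlock at (390,260). The tub and tape are behind.

```bash
cat >> h.py <<'E'
def rects(c,mask,h,amin=60,amax=1500):
    n,l,s,ce=cv2.connectedComponentsWithStats(mask.astype(np.uint8)); out=[]
    for i in range(1,n):
        if amin<s[i,4]<amax:
            v,u=np.nonzero(l==i); P=np.array([ray(c,q,h)[:2] for q in zip(u,v)])
            m=P.mean(0); 
            (cx,cy),wh,a=cv2.minAreaRect((P*1000).astype(np.float32))
            w,V=np.linalg.eigh(np.cov((P-m).T)); ax=V[:,1]; ax=ax*np.sign(ax[0]+1e-9)
            out.append((ce[i].round(1),s[i,4],m.round(4),np.array(wh).round(1),round(float(np.arctan2(ax[1],ax[0])),3)))
    return out
E
python3 - <<'E'
from h import *
c=cam("top"); im=c["image"].astype(int); hsv=cv2.cvtColor(c["image"],cv2.COLOR_RGB2HSV)
roi=np.zeros(im.shape[:2],bool); roi[120:290,160:470]=1
print("white");[print(r) for r in rects(c,roi&(im.min(-1)>185)&(np.arange(400)[:,None]>205)|roi&(im.min(-1)>185)&(np.arange(640)[None]>425)&(np.arange(400)[:,None]>185),.0122,amin=20)]
print("pads");[print(r) for r in rects(c,roi&(im.max(-1)<60),.07)]
print("wood grip");[print(r) for r in rects(c,roi&(hsv[...,0]<15)&(hsv[...,1]>140)&(hsv[...,2]>90),.106,amin=20)]
P=c["P"]
def blob(z0,z1,name,r):
    m=np.zeros(im.shape[:2],bool); m[r[0]:r[1],r[2]:r[3]]=1
    m&=(P[...,2]>z0)&(P[...,2]<z1); q=P[m]; print(name,m.sum())
    if m.sum()>5:
        (a,b),wh,an=cv2.minAreaRect((q[:,:2]*1000).astype(np.float32)); print((a,b),wh,an,q.mean(0))
blob(.045,.07,"guard",(190,245,170,225))
blob(.002,.012,"foot",(190,245,170,225))
blob(.09,.12,"grip",(190,245,170,225))
blob(.03,.12,"crank",(198,230,370,392))
m=(P[...,2]>.03); m[:197]=0;m[230:]=0;m[:,:370]=0;m[:,392:]=0
for v,u in np.argwhere(m)[::3]: print(u,v,P[v,u].round(3))
print(P[150:190,376:390,2][::3].round(3).tolist())
cv2.imwrite("pics/c0.png",cv2.resize(c["image"][130:240,165:460,::-1],None,fx=2.7,fy=2.7,interpolation=cv2.INTER_CUBIC))
s=cam("side");cv2.imwrite("pics/s0.png",cv2.resize(s["image"][170:290,320:460,::-1],None,fx=5,fy=5,interpolation=cv2.INTER_CUBIC))
E
```

```text
white
(array([440.2, 206.1]), np.int32(341), array([ 0.5207, -0.36  ]), array([38.6, 82.4]), -0.175)
(array([196.9, 213.6]), np.int32(170), array([0.4823, 0.3551]), array([65.8, 61.7]), 0.729)
(array([249.1, 232.9]), np.int32(346), array([0.4294, 0.1997]), array([81.8, 38.1]), 0.427)
(array([306. , 233.3]), np.int32(350), array([0.4317, 0.0332]), array([81.9, 38.3]), 0.373)
(array([186.4, 226.2]), np.int32(34), array([0.4447, 0.3839]), array([35.6, 18.4]), 0.699)
(array([390.7, 260.1]), np.int32(309), array([ 0.3595, -0.2156]), array([55.1, 55.5]), -1.25)
pads
(array([380.2, 206.7]), np.int32(73), array([ 0.5101, -0.1764]), array([13.7, 52. ]), -0.01)
wood grip
(array([189.8, 215.2]), np.int32(118), array([0.4717, 0.3511]), array([27.4, 32.9]), -1.499)
guard 412
(471.4437561035156, 352.0308532714844) (77.9542236328125, 61.194217681884766) 8.910454750061035 [0.46978876 0.34808278 0.06103172]
foot 772
(473.23150634765625, 356.66766357421875) (160.53504943847656, 162.16989135742188) 1.6927303075790405 [0.47034593 0.35146677 0.00480476]
grip 151
(471.7589111328125, 351.7185363769531) (30
[... 2034 characters left out ...]
8, -0.006], [0.07, 0.072, 0.069, 0.061, 0.071, 0.075, 0.074, 0.065, 0.067, 0.058, 0.01, 0.008, 0.008, -0.001], [0.071, 0.069, 0.068, 0.07, 0.072, 0.069, 0.064, 0.072, 0.058, 0.059, 0.008, 0.006, 0.008, 0.003], [0.072, 0.067, 0.052, 0.067, 0.067, 0.074, 0.077, 0.072, 0.059, 0.058, 0.01, 0.009, 0.013, 0.002], [0.071, 0.069, 0.011, 0.066, 0.067, 0.069, 0.073, 0.07, 0.012, 0.01, 0.01, 0.004, 0.004, 0.0], [0.072, 0.071, 0.009, 0.071, 0.07, 0.072, 0.072, 0.069, 0.008, 0.007, 0.011, 0.008, 0.0, -0.0], [0.076, 0.077, 0.061, 0.075, 0.068, 0.069, 0.067, 0.075, 0.007, 0.008, 0.014, 0.009, 0.002, -0.001], [0.074, 0.076, 0.063, 0.064, 0.062, 0.064, 0.065, 0.067, 0.065, 0.055, 0.062, 0.011, -0.0, -0.003]]
```

View pics/c0.png

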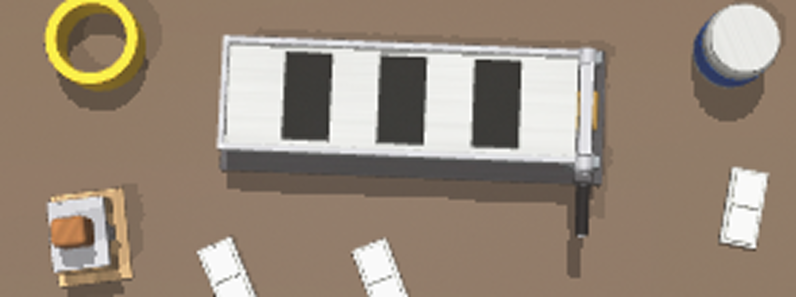

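View pics/s0.png

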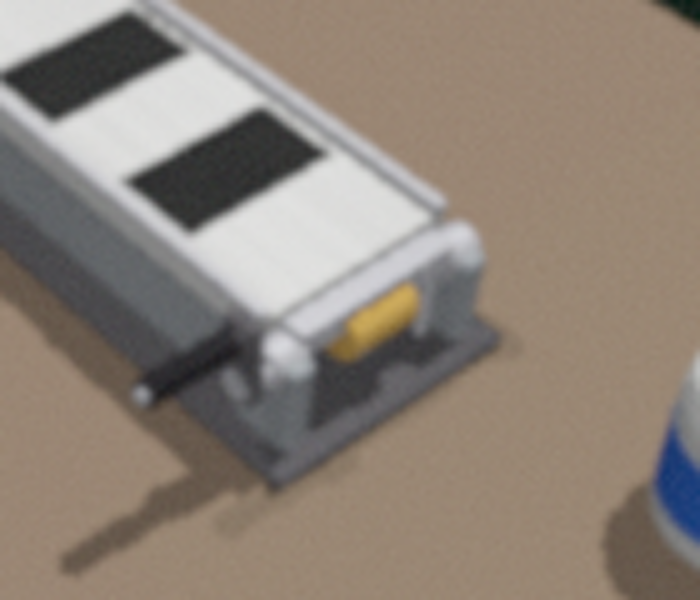

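The crank points almost straight up, with the grip top at about z=0.088. The bar is near deck level and the brass eccentric shows below it. Next I'll get the exact bench pose from the pads.

```bash
cat >> h.py <<'E'
def bench(c):
    im=c["image"].astype(int); roi=np.zeros(im.shape[:2],bool); roi[140:195,255:372]=1
    return rects(c,roi&(im.max(-1)<110),.07,amin=300)
E
python3 - <<'E'
from h import *
c=cam("top"); r=bench(c); [print(x) for x in r]
r=sorted(r,key=lambda x:x[2][1]); d=r[-1][2]-r[0][2]; yaw=np.arctan2(-d[0],d[1]); print("yaw",yaw,np.hypot(*d))
ex=np.array([np.cos(yaw),np.sin(yaw)]);ey=np.array([-ex[1],ex[0]])
o=np.mean([x[2] for x in r],0)-.005*ey
print("origin",o,"axis",o-.112*ex-.19*ey)
E
```

```text
(array([278.3, 165.1]), np.int32(554), array([0.6224, 0.1152]), array([92.2, 48.6]), 0.003)
(array([313.5, 166.5]), np.int32(547), array([0.6208, 0.0151]), array([89.3, 48.5]), -0.038)
(array([348.5, 167.9]), np.int32(553), array([ 0.6191, -0.0849]), array([92.2, 48.5]), -0.018)
(array([306.5, 190.9]), np.int32(803), array([0.5502, 0.0332]), array([ 22.8, 329.2]), -1.568)
yaw -0.01649025923569493 0.20012720954432958
origin [0.60304255 0.01465068] axis [ 0.48792477 -0.17347666]
```

Emit:
apply_moves:
  plan: [0, 0, 0, -0.13, 0, 0, 0, -0.13, -20, -39, 0, 0, -20, -39, 0, 0, -20, -39, 0, 0, -20, -39, 0, 0, -20, -39, 0, 0, -20, -39, 0, 0, -20, -39, 0, 0, -20, -39, 0, 0, -20, -39, 0, 0, -20, -39, 0, 0, -20, -39, 0, 0, -20, -39, 0, 0, -20, -39, 0, 0, -20, -39, 0, 0, -20, -39, 0, 0, -20, -39, 0, 0, -20, -39, 0, 0, -20, -39, 0, 0]
  hand: 1
  squeeze: 20

```text
time_s: 2.25
ee_pos: [0.4987, -0.1812, 0.2053]
eef_rot: [3.142, -0.0, 3.124]
force: [1.2, -0.2, -0.6]
grip_width: 0.094
grip_force: 0.0
```

```bash
cat >> h.py <<'E'
YAW=-0.0165; EX=np.array([np.cos(YAW),np.sin(YAW)]); EY=np.array([-EX[1],EX[0]]); O=np.array([0.6207,0.0101])
def B(x,y): return O+x*EX+y*EY
def go(x,y,z,yaw=None):
    from scipy.spatial.transform import Rotation as Rn
    o=monitor.get_obs(); R=Rn.from_euler("xyz",o["eef_rot"]).as_matrix()
    d=R.T@(np.array([x,y,z])-o["ee_pos"])*1000; print("tool delta mm",d.round(1),end=" ")
    if yaw is not None:
        w=-(yaw-o["eef_rot"][2]); w=(w+np.pi/2)%np.pi-np.pi/2; print("spin",round(w,3),end=" ")
    print("t",round(o["time_s"],1),"ee",o["ee_pos"].round(4),"yaw",round(o["eef_rot"][2],3),"F",o["force"].round(1),"w",round(o["grip_width"]*1000,1),"gf",round(o["grip_force"],1))
def stopz(c):
    P=c["P"]; q=(P[...,:2]-O); bx=q@EX; by=q@EY; z=P[...,2]
    m=(abs(bx)<.045)&(abs(by+.19)<.0055)&(z>.06)&(z<.1); d=(abs(bx)<.045)&(by>-.175)&(by<-.13)&(z>.06)&(z<.1)
    return m.sum(),round(np.median(z[m])*1000,2),round(np.mean(z[m])*1000,2),d.sum(),round(np.median(z[d])*1000,2)
E
python3 - <<'E'
from h import *
c=cam("top");print(stopz(c)); s=cam("side","pics/s1.png");print(stopz(s)); go(.506,-.175,.063,np.pi+YAW)
E
```

```text
(np.int64(95), np.float64(69.51), np.float64(69.56), np.int64(491), np.float64(70.32))
(np.int64(161), np.float64(69.63), np.float64(68.85), np.int64(373), np.float64(70.79))
tool delta mm [ -6.9   8.1 141.5] spin -0.005 t 2.4 ee [ 0.4991 -0.1829  0.2045] yaw 3.121 F [0.3 0.6 0.1] w 94.0 gf 0.0
```

Emit:
apply_moves:
  plan: [-7, 8, 20, 0, 0, 0, 25, 0, 0, 0, 25, 0, 0, 0, 25, 0, 0, 0, 25, 0, 0, 0, 21, 0, 0, 0, 0, 0]

```text
time_s: 3.05
ee_pos: [0.5039, -0.1704, 0.0622]
eef_rot: [3.14, -0.004, 3.124]
force: [0.3, 0.2, 0.5]
grip_width: 0.094
grip_force: 0.0
```

Emit:
apply_moves:
  plan: [0, 0, 0, 0, 0, 0, 0, 0, 0, 0, 0, 0, 0, 0, 0, 0, 0, 0, 0, 0, 0, 0, 0, 0, 0, 0, 0, 0, 0, 0, 0, 0]
  hand: -1
  squeeze: 15

```text
time_s: 3.85
ee_pos: [0.5054, -0.1715, 0.0644]
eef_rot: [-3.142, -0.0, 3.124]
force: [0.2, 0.0, -0.3]
grip_width: 0.0338
grip_force: 0.0
```

```bash
python3 - <<'E'
from h import *
go(.506,-.175,.063,np.pi+YAW); print(monitor.get_obs()["force"]); c=cam("top");print(stopz(c)); s=cam("side","pics/s2.png");print(stopz(s))
E
```

```text
tool delta mm [-0.6 -3.5  1.4] spin -0.001 t 3.9 ee [ 0.5054 -0.1715  0.0644] yaw 3.124 F [ 0.2  0.  -0.3] w 33.8 gf 0.0
[ 0.17013752  0.02547655 -0.29713419]
(np.int64(88), np.float64(68.73), np.float64(69.06), np.int64(458), np.float64(70.44))
(np.int64(26), np.float64(69.07), np.float64(68.15), np.int64(65), np.float64(70.98))
```

View pics/s2.png

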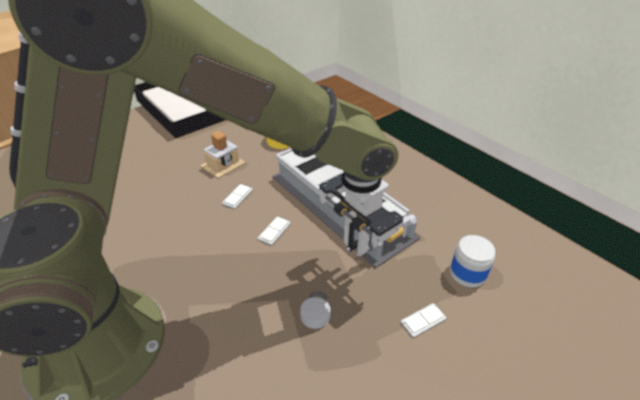

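The fingers straddle the crank grip at about (357,230). They are still closing, and the top camera can still see the bar.

Emit:
apply_moves:
  plan: [0, -3, 1, 0, 0, 0, 0, 0, 0, 0, 0, 0, 0, 0, 0, 0, 0, 0, 0, 0, 0, 0, 0, 0, 0, 0, 0, 0, 0, 0, 0, 0]

```text
time_s: 4.75
ee_pos: [0.5054, -0.1746, 0.0634]
eef_rot: [-3.141, -0.0, 3.124]
force: [0.6, -2.9, -3.2]
grip_width: 0.0135
grip_force: 15.0
```

Emit:
apply_moves:
  plan: [0, -4.4, -0.2, 0, 0, -4.4, 0.5, 0, 0, -4.2, 1.2, 0, 0, -4, 1.8, 0, 0, -3.7, 2.4, 0, 0, -3.2, 3, 0, 0, -2.7, 3.4, 0, 0, -2.2, 3.8, 0, 0, -1.5, 4.1, 0, 0, -0.9, 4.3, 0]

```text
time_s: 5.75
ee_pos: [0.5048, -0.2049, 0.039]
eef_rot: [3.14, -0.0, 3.124]
force: [0.0, 10.4, 2.8]
grip_width: 0.0135
grip_force: 15.0
```

```bash
python3 - <<'E'
from h import *
go(.506,-.206,.035); c=cam("top");print(stopz(c)); s=cam("side");print(stopz(s))
E
```

```text
tool delta mm [-1.2 -1.1  4. ] t 5.8 ee [ 0.5048 -0.2049  0.039 ] yaw 3.124 F [ 0.  10.4  2.8] w 13.5 gf 15.0
(np.int64(116), np.float64(74.49), np.float64(74.07), np.int64(492), np.float64(70.49))
(np.int64(92), np.float64(74.09), np.float64(72.51), np.int64(41), np.float64(70.7))
```

Emit:
apply_moves:
  plan: [0, 0.8, 4.4, 0, 0, 0.5, 4.4, 0, 0, 1.2, 4.2, 0, 0, 1.8, 4, 0, 0, 2.4, 3.7, 0, 0, 3, 3.2, 0, 0, 3.4, 2.7, 0, 0, 3.8, 2.2, 0, 0, 4.1, 1.5, 0, 0, 4.3, 0.9, 0, 0, 0, 0, 0]

```text
time_s: 6.95
ee_pos: [0.5053, -0.1805, 0.0077]
eef_rot: [-3.141, 0.0, 3.124]
force: [0.6, -3.1, -1.5]
grip_width: 0.0133
grip_force: 15.0
```

```bash
python3 - <<'E'
from h import *
go(.506,-.178,.007); c=cam("top");print(stopz(c)); s=cam("side");print(stopz(s))
E
```

```text
tool delta mm [-0.7  2.6  0.7] t 7.0 ee [ 0.5053 -0.1805  0.0077] yaw 3.124 F [ 0.6 -3.1 -1.5] w 13.3 gf 15.0
(np.int64(104), np.float64(81.52), np.float64(81.32), np.int64(478), np.float64(70.76))
(np.int64(167), np.float64(81.04), np.float64(78.49), np.int64(210), np.float64(71.01))
```

Emit:
apply_moves:
  plan: [0, 0, 0, 0, 0, 0, 0, 0, 0, 0, 0, 0, 0, 0, 0, 0, 0, 0, 0, 0, 0, 0, -10, 0, 0, 0, -20, 0, 0, 0, -30, 0, 0, 0, -30, 0, 0, 0, -30, 0, 0, 0, -30, 0, 0, 0, -30, 0]
  hand: 0.1

```text
time_s: 8.25
ee_pos: [0.5051, -0.1803, 0.1901]
eef_rot: [-3.141, 0.001, 3.124]
force: [0.1, -0.3, 0.7]
grip_width: 0.0518
grip_force: 0.0
```

```bash
cat >> h.py <<'E'
def plates(c,h=.0122):
    im=c["image"].astype(int); roi=np.zeros(im.shape[:2],bool); roi[200:290,220:470]=1
    return [r for r in rects(c,roi&(im.min(-1)>185),h,amin=200) if r[3].min()<47 and r[3].max()>70]
E
python3 - <<'E'
from h import *
c=cam("top");print(stopz(c)); [print(r) for r in plates(c)]
m=c["P"]; 
for r in plates(c): go(r[2][0],r[2][1],.2,np.pi+r[4])
E
```

```text
(np.int64(77), np.float64(81.91), np.float64(81.66), np.int64(494), np.float64(70.71))
(array([249.1, 232.9]), np.int32(346), array([0.4294, 0.1997]), array([81.8, 38.1]), 0.427)
(array([306. , 233.3]), np.int32(350), array([0.4317, 0.0332]), array([81.9, 38.3]), 0.373)
tool delta mm [ 83.9 379.2  -6.5] spin -0.445 t 8.3 ee [ 0.5066 -0.181   0.1951] yaw 3.124 F [ 1.6 -0.   6. ] w 51.4 gf 0.0
tool delta mm [ 78.7 212.8  -6. ] spin -0.391 t 8.3 ee [ 0.5066 -0.181   0.1951] yaw 3.124 F [ 1.6 -0.   6. ] w 51.4 gf 0.0
```

Emit:
apply_moves:
  plan: [-3.5, -35.7, 0, 0, -3.5, -35.7, 0, 0, -3.5, -35.7, 0, 0, -3.5, -35.7, 0, 0, -3.5, -35.7, 0, 0, 0, 0, 0, 0.08, 0, 0, 0, 0.08, 0, 0, 20, 0, 0, 0, 30, 0, 0, 0, 30, 0, 0, 0, 20, 0, 0, 0, 0, 0]
  hand: 0.5

```text
time_s: 9.5
ee_pos: [0.5185, -0.3583, 0.0856]
eef_rot: [3.139, -0.004, 2.964]
force: [-0.4, -0.4, 0.6]
grip_width: 0.0711
grip_force: 0.0
```

```bash
python3 - <<'E'
from h import *
c=cam("top"); im=c["image"].astype(int); roi=np.zeros(im.shape[:2],bool); roi[185:230,420:460]=1
for r in rects(c,roi&(im.min(-1)>160),.0105,amin=20): print(r)
go(.521,-.3600,.004,np.pi-.175); s=cam("side"); cv2.imwrite("pics/s3.png",cv2.resize(s["image"][230:380,330:530,::-1],None,fx=3,fy=3))
E
```

```text
tool delta mm [-2.  -0.8 83.7] spin -0.003 t 9.6 ee [ 0.5193 -0.3589  0.0877] yaw 2.964 F [ 0.9  0.6 -0.1] w 70.5 gf 0.0
```

View pics/s3.png

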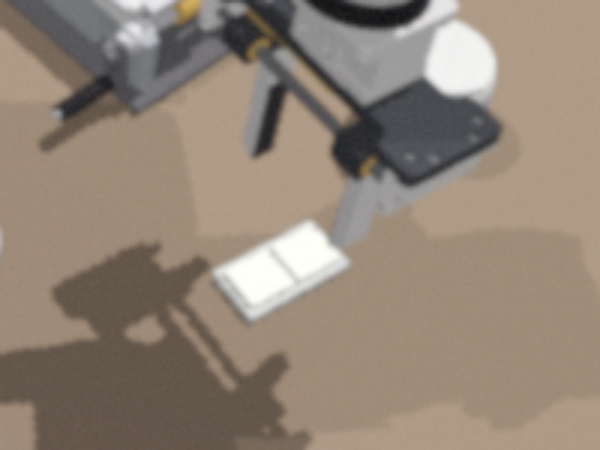

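The plate sits at about (280,270) in the crop, under the open fingers. I'll descend and grip it.

Emit:
apply_moves:
  plan: [-1, -1, 25, 0, -1, 0, 25, 0, 0, 0, 18, 0, 0, 0, 10, 0, 0, 0, 6, 0, 0, 0, 0, 0, 0, 0, 0, 0]

```text
time_s: 10.3
ee_pos: [0.5219, -0.3609, 0.0051]
eef_rot: [-3.141, 0.001, 2.964]
force: [0.7, -0.2, 0.8]
grip_width: 0.0706
grip_force: 0.0
```

Emit:
apply_moves:
  plan: [0, 0, 0, 0, 0, 0, 0, 0, 0, 0, 0, 0, 0, 0, 0, 0, 0, 0, 0, 0, 0, 0, 0, 0, 0, 0, 0, 0]
  hand: -1
  squeeze: 25

```text
time_s: 11.0
ee_pos: [0.5214, -0.3605, 0.0041]
eef_rot: [-3.142, 0.0, 2.964]
force: [0.5, 0.7, 1.5]
grip_width: 0.0392
grip_force: 25.0
```

```bash
python3 - <<'E'
from h import *
x=B(0,-.095);print(x); go(.521,-.360,.21,np.pi+YAW)
E
```

```text
[ 0.61913257 -0.08488707]
tool delta mm [   0.5    0.4 -205.9] spin -0.161 t 11.0 ee [ 0.5214 -0.3605  0.0041] yaw 2.964 F [0.5 0.7 1.5] w 39.2 gf 25.0
```

Emit:
apply_moves:
  plan: [0, 0, -15, 0, 0, 0, -25, 0, 0, 0, -30, 0, 0, 0, -30, -0.08, 0, 0, -25, -0.08, 0, 0, -15, 0, -10.3, 30.8, 0, 0, -10.3, 30.8, 0, 0, -10.3, 30.8, 0, 0, -10.3, 30.8, 0, 0, -10.3, 30.8, 0, 0, -10.3, 30.8, 0, 0, -10.3, 30.8, 0, 0, -10.3, 30.8, 0, 0, -10.3, 30.8, 0, 0, 0, 0, 0, 0]

```text
time_s: 12.6
ee_pos: [0.6196, -0.0816, 0.1438]
eef_rot: [3.141, -0.001, 3.125]
force: [0.8, -0.6, -2.4]
grip_width: 0.0395
grip_force: 25.0
```

```bash
python3 - <<'E'
from h import *
x=B(0,-.095); go(*x,.0745,np.pi+YAW)
E
```

```text
tool delta mm [ 0.3 -3.3 69.3] spin -0.0 t 12.6 ee [ 0.6196 -0.0816  0.1438] yaw 3.125 F [ 0.8 -0.6 -2.4] w 39.5 gf 25.0
```

Emit:
apply_moves:
  plan: [0, -3, 15, 0, 0, 0, 20, 0, 0, 0, 16, 0, 0, 0, 8, 0, 0, 0, 6, 0, 0, 0, 3, 0, 0, 0, 0, 0, 0, 0, 0, 0]

```text
time_s: 13.4
ee_pos: [0.6192, -0.0882, 0.0765]
eef_rot: [-3.141, 0.001, 3.124]
force: [0.5, 0.1, -0.9]
grip_width: 0.0394
grip_force: 25.0
```

```bash
python3 - <<'E'
from h import *
x=B(0,-.095); go(*x,.0745,np.pi+YAW)
E
```

```text
tool delta mm [0.1 3.3 2. ] spin -0.002 t 13.4 ee [ 0.6192 -0.0882  0.0765] yaw 3.124 F [ 0.5  0.1 -0.9] w 39.4 gf 25.0
```

Emit:
apply_moves:
  plan: [0, 3, 0, 0, 0, 0, 1, 0, 0, 0, 1, 0, 0, 0, 0, 0]

```text
time_s: 13.8
ee_pos: [0.6191, -0.0849, 0.0741]
eef_rot: [3.142, 0.0, 3.124]
force: [-0.8, 1.8, -0.2]
grip_width: 0.0393
grip_force: 25.0
```

Emit:
apply_moves:
  plan: [0, 0, 0, 0, 0, 0, 0, 0, 0, 0, 0, 0, 0, 0, -8, 0, 0, 0, -15, 0, 0, 0, -25, 0, 0, 0, -30, 0, 0, 0, -20, 0]
  hand: 0.4

```text
time_s: 14.6
ee_pos: [0.6195, -0.0851, 0.1757]
eef_rot: [-3.141, 0.003, 3.124]
force: [0.4, -0.6, 0.3]
grip_width: 0.0657
grip_force: 0.0
```

```bash
python3 - <<'E'
from h import *
c=cam("top");print(stopz(c)); [print(r) for r in plates(c,.0105)]
im=c["image"].astype(int)
for r in plates(c,.0105): go(r[2][0],r[2][1],.18,np.pi+r[4])
E
```

```text
(np.int64(54), np.float64(80.87), np.float64(81.08), np.int64(30), np.float64(70.54))
(array([249.1, 232.9]), np.int32(346), array([0.4295, 0.2   ]), array([81.9, 38.2]), 0.427)
tool delta mm [196.  281.9  -3.1] spin -0.445 t 14.7 ee [ 0.6205 -0.0853  0.1787] yaw 3.124 F [-0.2 -0.5  3.1] w 66.0 gf 0.0
```

Emit:
apply_moves:
  plan: [21.8, 31.3, 0, 0, 21.8, 31.3, 0, 0, 21.8, 31.3, 0, 0, 21.8, 31.3, 0, 0, 21.8, 31.3, 0, 0, 21.8, 31.3, 0, 0, 21.8, 31.3, 0, 0, 21.8, 31.3, 0, 0, 21.8, 31.3, 0, 0, 0, 0, 0, -0.148, 0, 0, 0, -0.148, 0, 0, 0, -0.148, 0, 0, 0, 0]

```text
time_s: 15.95
ee_pos: [0.4279, 0.2002, 0.1725]
eef_rot: [-3.141, 0.001, -2.713]
force: [0.2, 0.1, -0.4]
grip_width: 0.0655
grip_force: 0.0
```

```bash
python3 - <<'E'
from h import *
go(.4295,.2,.004,np.pi+.427)
c=cam("top"); [print(r) for r in plates(c,.0105)];im=c["image"].astype(int); roi=np.zeros(im.shape[:2],bool); roi[140:190,255:375]=1
E
```

```text
tool delta mm [ -1.3  -0.8 168.5] spin 0.002 t 15.9 ee [0.4279 0.2002 0.1725] yaw -2.713 F [ 0.2  0.1 -0.4] w 65.5 gf 0.0
(array([306. , 233.4]), np.int32(345), array([0.4316, 0.0333]), array([82. , 38.2]), 0.369)
```

Emit:
apply_moves:
  plan: [-1.5, -1, 20, 0, 0, 0, 30, 0, 0, 0, 30, 0, 0, 0, 30, 0, 0, 0, 28, 0, 0, 0, 16, 0, 0, 0, 10, 0, 0, 0, 4, 0, 0, 0, 0, 0, 0, 0, 0, 0]

```text
time_s: 17.0
ee_pos: [0.4301, 0.2, 0.0047]
eef_rot: [-3.141, 0.001, -2.716]
force: [-0.0, 0.8, -0.2]
grip_width: 0.0657
grip_force: 0.0
```

Emit:
apply_moves:
  plan: [0, 0, 0, 0, 0, 0, 0, 0, 0, 0, 0, 0, 0, 0, 0, 0, 0, 0, 0, 0, 0, 0, 0, 0, 0, 0, 0, 0]
  hand: -1

```text
time_s: 17.7
ee_pos: [0.4298, 0.1999, 0.0042]
eef_rot: [-3.142, 0.0, -2.715]
force: [-1.3, 0.2, 4.8]
grip_width: 0.0395
grip_force: 25.0
```

```bash
python3 - <<'E'
from h import *
go(.4295,.2,.15,np.pi+YAW); a=B(0,.105);e=monitor.get_obs()["ee_pos"][:2]; d=a-e; print(d, -d@EX*1e3, d@EY*1e3)
E
```

```text
tool delta mm [ 1.000e-01  2.000e-01 -1.458e+02] spin 0.443 t 17.7 ee [0.4298 0.1999 0.0042] yaw -2.715 F [-1.3  0.2  4.8] w 39.5 gf 25.0
[ 0.19267893 -0.08480435] -194.05190793760562 -81.61375170992586
```

Emit:
apply_moves:
  plan: [0, 0, -15, 0, 0, 0, -25, 0, 0, 0, -30, 0, 0, 0, -30, 0.1475, 0, 0, -30, 0.1475, 0, 0, -15, 0.1475, -27.7, -11.7, 0, 0, -27.7, -11.7, 0, 0, -27.7, -11.7, 0, 0, -27.7, -11.7, 0, 0, -27.7, -11.7, 0, 0, -27.7, -11.7, 0, 0, -27.7, -11.7, 0, 0, 0, 0, 0, 0, 0, 0, 0, 0]

```text
time_s: 19.2
ee_pos: [0.6219, 0.1145, 0.1479]
eef_rot: [-3.141, -0.002, 3.125]
force: [-0.2, -0.2, -1.5]
grip_width: 0.0396
grip_force: 25.0
```

```bash
python3 - <<'E'
from h import *
go(*B(0,.105),.0745,np.pi+YAW)
E
```

```text
tool delta mm [-0.7  0.6 73.4] spin -0.0 t 19.2 ee [0.6219 0.1145 0.1479] yaw 3.125 F [-0.2 -0.2 -1.5] w 39.6 gf 25.0
```

Emit:
apply_moves:
  plan: [0, 0, 15, 0, 0, 0, 20, 0, 0, 0, 18, 0, 0, 0, 8, 0, 0, 0, 6, 0, 0, 0, 4, 0, 0, 0, 2, 0, 0, 0, 0, 0, 0, 0, 0, 0]

```text
time_s: 20.1
ee_pos: [0.6224, 0.1148, 0.0765]
eef_rot: [3.141, 0.001, 3.125]
force: [-0.1, 0.9, -1.7]
grip_width: 0.0395
grip_force: 25.0
```

Emit:
apply_moves:
  plan: [0, 0, 0, 0, 0, 0, 0, 0, 0, 0, 0, 0, 0, 0, -8, 0, 0, 0, -15, 0, 0, 0, -25, 0, 0, 0, -30, 0, 0, 0, -20, 0]
  hand: 0.4

```text
time_s: 20.9
ee_pos: [0.6227, 0.1149, 0.1778]
eef_rot: [3.141, 0.003, 3.125]
force: [0.5, 0.4, 0.6]
grip_width: 0.0662
grip_force: 0.0
```

```bash
python3 - <<'E'
from h import *
go(.4316,.0333,.18,np.pi+.371); d=np.array([.4316,.0333])-monitor.get_obs()["ee_pos"][:2];print(-d@EX*1e3,d@EY*1e3)
E
```

```text
tool delta mm [189.7 -84.7  -2.9] spin -0.387 t 20.9 ee [0.6227 0.1149 0.1778] yaw 3.125 F [0.5 0.4 0.6] w 66.2 gf 0.0
189.73132079111016 -84.69951145659124
```

Emit:
apply_moves:
  plan: [27.1, -12.1, 0, 0, 27.1, -12.1, 0, 0, 27.1, -12.1, 0, 0, 27.1, -12.1, 0, 0, 27.1, -12.1, 0, 0, 27.1, -12.1, 0, 0, 27.1, -12.1, 0, 0, 0, 0, 0, -0.129, 0, 0, 0, -0.129, 0, 0, 0, -0.129, 0, 0, 20, 0, 0, 0, 30, 0, 0, 0, 0, 0]

```text
time_s: 22.2
ee_pos: [0.4298, 0.0332, 0.1226]
eef_rot: [3.14, -0.003, -2.771]
force: [0.8, 0.4, -0.2]
grip_width: 0.0656
grip_force: 0.0
```

```bash
python3 - <<'E'
from h import *
go(.4316,.0333,.0045,np.pi+.371)
c=cam("top","pics/t4.png"); s=cam("side"); cv2.imwrite("pics/s4.png",cv2.resize(s["image"][130:280,210:430,::-1],None,fx=3,fy=3))
E
```

```text
tool delta mm [ -2.1  -0.7 118. ] spin -0.0 t 22.2 ee [0.4298 0.0332 0.1226] yaw -2.771 F [ 0.8  0.4 -0.2] w 65.6 gf 0.0
```

View pics/s4.png

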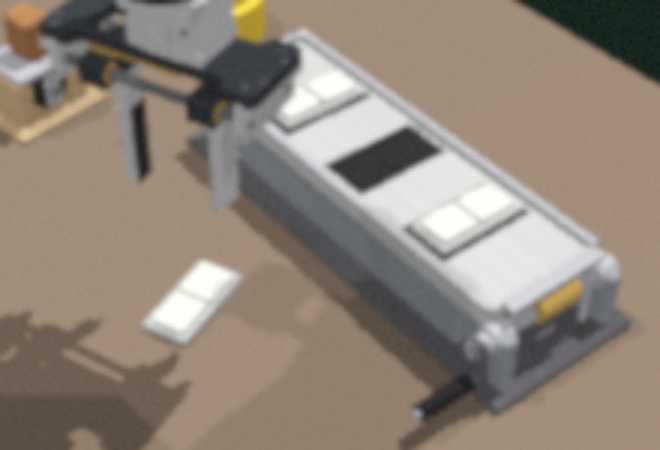

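Two plates lie square on their pads at crop (465,218) and (322,95). The third is at (190,300), under the fingers.

Emit:
apply_moves:
  plan: [-2, -0.7, 20, 0, 0, 0, 30, 0, 0, 0, 28, 0, 0, 0, 20, 0, 0, 0, 14, 0, 0, 0, 6, 0, 0, 0, 0, 0, 0, 0, 0, 0]

```text
time_s: 23.1
ee_pos: [0.4341, 0.0332, 0.0072]
eef_rot: [-3.141, 0.002, -2.771]
force: [0.2, -0.1, -0.4]
grip_width: 0.0659
grip_force: 0.0
```

Emit:
apply_moves:
  plan: [0, 0, 0, 0, 0, 0, 0, 0, 0, 0, 0, 0, 0, 0, 0, 0, 0, 0, 0, 0, 0, 0, 0, 0, 0, 0, 0, 0]
  hand: -1

```text
time_s: 23.8
ee_pos: [0.4333, 0.0333, 0.0061]
eef_rot: [-3.142, 0.0, -2.771]
force: [-1.4, 0.8, 5.1]
grip_width: 0.0391
grip_force: 25.0
```

```bash
python3 - <<'E'
from h import *
go(.4316,.0333,.15,np.pi+YAW); a=B(0,.005);e=monitor.get_obs()["ee_pos"][:2]; d=a-e; print(d, -d@EX*1e3, d@EY*1e3)
E
```

```text
tool delta mm [   1.6    0.6 -143.9] spin 0.387 t 23.8 ee [0.4333 0.0333 0.0061] yaw -2.771 F [-1.4  0.8  5.1] w 39.1 gf 25.0
[ 0.1874649  -0.01818719] -187.73945763750018 -15.091685682796733
```

Emit:
apply_moves:
  plan: [0, 0, -10, 0, 0, 0, -25, 0, 0, 0, -30, 0, 0, 0, -30, 0.129, 0, 0, -30, 0.129, 0, 0, -17, 0.129, -26.7, -2.2, 0, 0, -26.7, -2.2, 0, 0, -26.7, -2.2, 0, 0, -26.7, -2.2, 0, 0, -26.7, -2.2, 0, 0, -26.7, -2.2, 0, 0, -26.7, -2.2, 0, 0, 0, 0, 0, 0, 0, 0, 0, 0]

```text
time_s: 25.3
ee_pos: [0.6194, 0.0148, 0.1476]
eef_rot: [-3.142, -0.001, 3.125]
force: [-0.7, 0.1, -0.8]
grip_width: 0.0389
grip_force: 25.0
```

```bash
python3 - <<'E'
from h import *
go(*B(0,.005),.077,np.pi+YAW)
E
```

```text
tool delta mm [-1.4  0.3 70.6] spin 0.0 t 25.3 ee [0.6194 0.0148 0.1476] yaw 3.125 F [-0.7  0.1 -0.8] w 38.9 gf 25.0
```

Emit:
apply_moves:
  plan: [-1, 0, 15, 0, 0, 0, 20, 0, 0, 0, 18, 0, 0, 0, 8, 0, 0, 0, 6, 0, 0, 0, 3, 0, 0, 0, 0, 0, 0, 0, 0, 0]

```text
time_s: 26.1
ee_pos: [0.6211, 0.0148, 0.0786]
eef_rot: [-3.142, 0.001, 3.125]
force: [0.3, -0.0, -2.1]
grip_width: 0.0388
grip_force: 25.0
```

Emit:
apply_moves:
  plan: [0, 0, 0, 0, 0, 0, 0, 0, 0, 0, 0, 0, 0, 0, -8, 0, 0, 0, -15, 0, 0, 0, -25, 0, 0, 0, -30, 0, 0, 0, -30, 0, 0, 0, -20, 0]
  hand: 0.4

```text
time_s: 27.0
ee_pos: [0.6213, 0.0148, 0.2099]
eef_rot: [-3.142, 0.004, 3.125]
force: [0.3, 0.7, 0.2]
grip_width: 0.0658
grip_force: 0.0
```

```bash
python3 - <<'E'
from h import *
# cradle/roller pose was (0.4716,0.3518), yaw ~0.16
go(.4715,.3518,.205,np.pi+.16); d=np.array([.4715,.3518])-monitor.get_obs()["ee_pos"][:2];print(-d@EX*1e3,d@EY*1e3)
E
```

```text
tool delta mm [155.3 334.5   4.3] spin -0.176 t 27.0 ee [0.6213 0.0148 0.2099] yaw 3.125 F [0.3 0.7 0.2] w 65.8 gf 0.0
155.33810557824003 334.515149185056
```

Emit:
apply_moves:
  plan: [14.1, 30.4, 0, 0, 14.1, 30.4, 0, 0, 14.1, 30.4, 0, 0, 14.1, 30.4, 0, 0, 14.1, 30.4, 0, 0, 14.1, 30.4, 0, 0, 14.1, 30.4, 0, 0, 14.1, 30.4, 0, 0, 14.1, 30.4, 0, 0, 14.1, 30.4, 0, 0, 14.1, 30.4, 0, 0, 0, 0, 0, -0.087, 0, 0, 0, -0.087, 0, 0, 0, 0]

```text
time_s: 28.4
ee_pos: [0.4712, 0.3519, 0.2073]
eef_rot: [3.141, 0.001, -2.982]
force: [-0.3, -0.9, 0.2]
grip_width: 0.0662
grip_force: 0.0
```

```bash
cat >>h.py <<'E'
def padcheck(c):
    im=c["image"].astype(int); P=c["P"]; hs=P[...,2]
    for y in(-.095,.005,.105):
        roi=np.zeros(im.shape[:2],np.uint8)
        pts=[]
        for a,b in((-.047,-.025),(.047,-.025),(.047,.025),(-.047,.025)):
            p=c["R"]@np.append(B(a,y+b),.07)+c["t"]; q=c["K"]@p; pts.append(q[:2]/q[2])
        cv2.fillPoly(roi,[np.round(pts).astype(np.int32)],1)
        m=(roi>0)&(im.min(-1)>130)
        v,u=np.nonzero(m)
        if len(u)<50: print("pad",y,"empty",len(u)); continue
        Q=np.array([ray(c,k,.0805)[:2] for k in zip(u,v)])-O; b=np.c_[Q@EX,Q@EY-y]*1000
        (cx,cy),wh,an=cv2.minAreaRect(b.astype(np.float32)); ev=np.linalg.eigh(np.cov(b.T))[1][:,1]; 
        zt=hs[m]; print("pad",y,"n",m.sum(),"mean",b.mean(0).round(1),"rect",round(cx,1),round(cy,1),np.round(wh,1),"ang",round(np.arctan(ev[1]/ev[0]),3),"z",round(np.nanmean(zt)*1000-70,1))
E
python3 - <<'E'
from h import *
c=cam("top");print(stopz(c)); padcheck(c); go(.4715,.3518,.069,np.pi+.155)
s=cam("side"); cv2.imwrite("pics/s5.png",cv2.resize(s["image"][90:260,180:440,::-1],None,fx=3,fy=3))
E
```

```text
(np.int64(122), np.float64(81.21), np.float64(81.33), np.int64(488), np.float64(70.44))
pad -0.095 n 487 mean [-1.8 -0.8] rect -1.9 0.6 [53.6 97. ] ang -0.008 z 9.3
pad 0.005 n 481 mean [-0.7 -1.3] rect -1.5 -0.3 [53.7 94.2] ang 0.03 z 9.4
pad 0.105 n 463 mean [-0.3 -1.8] rect -2.0 -0.6 [52.3 95.7] ang -0.006 z 9.6
tool delta mm [-1.000e-01 -1.000e-01  1.381e+02] spin 0.001 t 28.4 ee [0.4713 0.3518 0.2071] yaw -2.986 F [ 0.1 -0.4 -0.5] w 66.2 gf 0.0
```

View pics/s5.png

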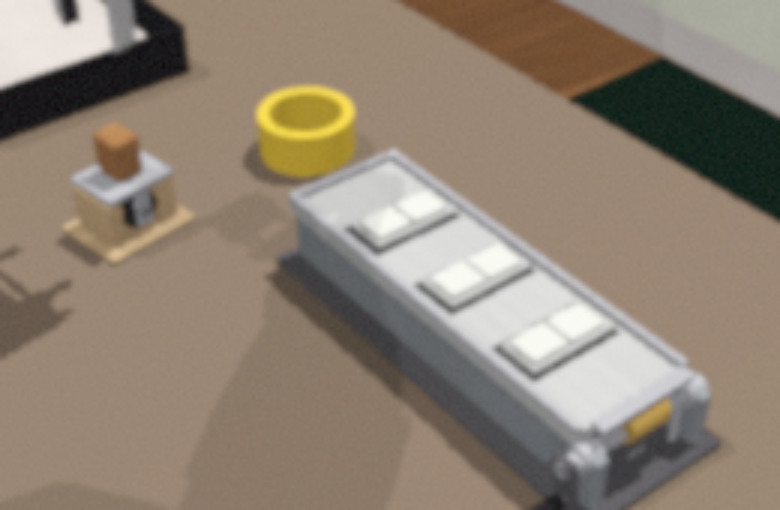

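All three plates are square on their pads, at crop (555,337), (475,272) and (403,215). The roller stands in its cradle at (125,180). I'll take it by its grip.

Emit:
apply_moves:
  plan: [0, 0, 20, 0, 0, 0, 30, 0, 0, 0, 30, 0, 0, 0, 30, 0, 0, 0, 18, 0, 0, 0, 9, 0, 0, 0, 2, 0, 0, 0, 0, 0, 0, 0, 0, 0]

```text
time_s: 29.4
ee_pos: [0.4717, 0.352, 0.0681]
eef_rot: [3.141, 0.002, -2.984]
force: [-0.4, -0.2, -0.0]
grip_width: 0.0656
grip_force: 0.0
```

Emit:
apply_moves:
  plan: [0, 0, 0, 0, 0, 0, 0, 0, 0, 0, 0, 0, 0, 0, 0, 0, 0, 0, 0, 0, 0, 0, 0, 0, 0, 0, 0, 0]
  hand: -1
  squeeze: 50

```text
time_s: 30.1
ee_pos: [0.4713, 0.3518, 0.0671]
eef_rot: [3.141, 0.0, -2.984]
force: [-0.0, 0.8, 1.3]
grip_width: 0.0358
grip_force: 50.0
```

```bash
python3 - <<'E'
from h import *
go(.4715,.3518,.069,np.pi+YAW); a=B(-.0,.105);e=monitor.get_obs()["ee_pos"][:2]; d=a-e; print(d, -d@EX*1e3, d@EY*1e3)
E
```

```text
tool delta mm [-0.2 -0.  -1.9] spin 0.174 t 30.1 ee [0.4713 0.3518 0.0671] yaw -2.984 F [-0.   0.8  1.3] w 35.8 gf 50.0
[ 0.15117765 -0.23672344] -155.06283121546724 -234.19689739760952
```

Emit:
apply_moves:
  plan: [0, 0, -10, 0, 0, 0, -20, 0, 0, 0, -30, 0, 0, 0, -30, 0, 0, 0, -30, 0.087, 0, 0, -20, 0.087, -16.2, -29.3, 0, 0, -16.2, -29.3, 0, 0, -16.2, -29.3, 0, 0, -16.2, -29.3, 0, 0, -16.2, -29.3, 0, 0, -16.2, -29.3, 0, 0, -16.2, -29.3, 0, 0, -16.2, -29.3, 0, 0, 0, 0, 0, 0, 0, 0, 0, 0]

```text
time_s: 31.7
ee_pos: [0.5969, 0.1146, 0.2069]
eef_rot: [-3.142, -0.001, 3.124]
force: [0.8, 0.1, -2.9]
grip_width: 0.0359
grip_force: 50.0
```

```bash
python3 - <<'E'
from h import *
go(*B(-.025,.105),.142,np.pi+YAW)
E
```

```text
tool delta mm [-0.6  0.9 64.9] spin -0.001 t 31.7 ee [0.5969 0.1146 0.2069] yaw 3.124 F [ 0.8  0.1 -2.9] w 35.9 gf 50.0
```

Emit:
apply_moves:
  plan: [0, 1, 15, 0, 0, 0, 20, 0, 0, 0, 18, 0, 0, 0, 8, 0, 0, 0, 4, 0, 0, 0, 2, 0, 0, 0, 1, 0, 0, 0, 1, 0, 0, 0, 0, 0]

```text
time_s: 32.6
ee_pos: [0.5974, 0.1163, 0.1388]
eef_rot: [3.141, 0.002, 3.125]
force: [0.5, 0.8, 1.7]
grip_width: 0.0357
grip_force: 50.0
```

Emit:
apply_moves:
  plan: [0, 0, 1, 0, 0, 0, 1, 0, 0, 0, 0, 0]

```text
time_s: 32.9
ee_pos: [0.5971, 0.1163, 0.1361]
eef_rot: [3.141, 0.0, 3.125]
force: [0.4, 1.5, 1.5]
grip_width: 0.0357
grip_force: 50.0
```

Emit:
apply_moves:
  plan: [0, 0, 1, 0, 0, 0, 1, 0, 0, 0, 0, 0]

```text
time_s: 33.2
ee_pos: [0.5979, 0.1163, 0.1355]
eef_rot: [3.141, 0.003, 3.125]
force: [0.3, 1.3, 11.7]
grip_width: 0.0357
grip_force: 50.0
```

Emit:
apply_moves:
  plan: [-1, 0, 0.5, 0, -3, 0, 0, 0, -3, 0, 0, 0, -3, 0, 0, 0, -3, 0, 0, 0, -3, 0, 0, 0, -3, 0, 0, 0, -3, 0, 0, 0]

```text
time_s: 34.0
ee_pos: [0.6199, 0.1159, 0.1354]
eef_rot: [3.141, 0.003, 3.125]
force: [0.0, 0.7, 13.5]
grip_width: 0.036
grip_force: 50.0
```

Emit:
apply_moves:
  plan: [-3, 0, 0, 0, -3, 0, 0, 0, -3, 0, 0, 0, -3, 0, 0, 0, -3, 0, 0, 0, -3, 0, 0, 0, -3, 0, 0, 0, -3, 0, 0, 0, -3, 0, 0, 0, 0, 0, 0, 0]

```text
time_s: 35.0
ee_pos: [0.6473, 0.1154, 0.1355]
eef_rot: [3.141, 0.004, 3.125]
force: [-0.0, 0.4, 13.2]
grip_width: 0.0358
grip_force: 50.0
```

Emit:
apply_moves:
  plan: [5, 0, 0.5, 0, 5, 0, 0, 0, 5, 0, 0, 0, 5, 0, 0, 0, 5, 0, 0, 0, 5, 0, 0, 0, 5, 0, 0, 0, 5, 0, 0, 0, 5, 0, 0, 0, 5, 0, 0, 0, 0, 0, 0, 0]

```text
time_s: 36.1
ee_pos: [0.5969, 0.1163, 0.1354]
eef_rot: [3.141, 0.005, 3.125]
force: [-0.4, -0.0, 17.2]
grip_width: 0.0356
grip_force: 50.0
```

Emit:
apply_moves:
  plan: [0, 0, -5, 0, 0, 0, -15, 0, 0, 0, -15, 0, 0, 0, 0, 0]

```text
time_s: 36.5
ee_pos: [0.5969, 0.1163, 0.1707]
eef_rot: [3.141, 0.004, 3.125]
force: [-0.4, -0.6, -3.2]
grip_width: 0.0358
grip_force: 50.0
```

```bash
python3 - <<'E'
from h import *
go(*B(-.025,.005),.142,np.pi+YAW)
c=cam("top");padcheck(c)
E
```

```text
tool delta mm [  -0.4 -100.8   28.6] spin 0.0 t 36.5 ee [0.5969 0.1163 0.1707] yaw 3.125 F [-0.4 -0.6 -3.2] w 35.8 gf 50.0
pad -0.095 n 483 mean [-1.9 -0.8] rect -1.9 0.6 [53.6 97. ] ang -0.006 z 9.3
pad 0.005 n 447 mean [-1.2 -2.5] rect -1.6 -1.2 [51.7 94.2] ang -0.003 z 9.9
pad 0.105 empty 32
```

Emit:
apply_moves:
  plan: [0, -25, 0, 0, 0, -25, 0, 0, 0, -25, 0, 0, 0, -25, 0, 0, 0, 0, 10, 0, 0, 0, 12, 0, 0, 0, 7, 0, 0, 0, 3, 0, 0, 0, 1, 0, 0, 0, 1, 0, 0, 0, 0, 0]

```text
time_s: 37.65
ee_pos: [0.5954, 0.0168, 0.1355]
eef_rot: [-3.141, 0.004, 3.126]
force: [0.0, -1.6, 8.8]
grip_width: 0.0355
grip_force: 50.0
```

Emit:
apply_moves:
  plan: [0, 0, 1, 0, 0, 0, 1, 0, 0, 0, 0.5, 0, 0, 0, 0, 0]

```text
time_s: 38.05
ee_pos: [0.5967, 0.0168, 0.1353]
eef_rot: [-3.141, 0.008, 3.126]
force: [-0.5, -0.9, 23.2]
grip_width: 0.0356
grip_force: 50.0
```

Emit:
apply_moves:
  plan: [-3, 0, -0.5, 0, -3, 0, 0, 0, -3, 0, 0, 0, -3, 0, 0, 0, -3, 0, 0, 0, -3, 0, 0, 0, -3, 0, 0, 0, -3, 0, 0, 0, -3, 0, 0, 0, -3, 0, 0, 0, -3, 0, 0, 0, -3, 0, 0, 0, -3, 0, 0, 0, -3, 0, 0, 0, -3, 0, 0, 0, -3, 0, 0, 0, -3, 0, 0, 0, 0, 0, 0, 0]

```text
time_s: 39.85
ee_pos: [0.6475, 0.0159, 0.1354]
eef_rot: [-3.141, 0.007, 3.126]
force: [0.5, -1.8, 18.4]
grip_width: 0.0356
grip_force: 50.0
```

Emit:
apply_moves:
  plan: [5, 0, 0, 0, 5, 0, 0, 0, 5, 0, 0, 0, 5, 0, 0, 0, 5, 0, 0, 0, 5, 0, 0, 0, 5, 0, 0, 0, 5, 0, 0, 0, 5, 0, 0, 0, 5, 0, 0, 0, 0, 0, 0, 0]

```text
time_s: 40.95
ee_pos: [0.597, 0.0168, 0.1354]
eef_rot: [-3.141, 0.007, 3.126]
force: [-0.8, -0.4, 20.0]
grip_width: 0.0356
grip_force: 50.0
```

Emit:
apply_moves:
  plan: [0, 0, -5, 0, 0, 0, -15, 0, 0, 0, -15, 0, 0, -25, 0, 0, 0, -25, 0, 0, 0, -25, 0, 0, 0, -25, 0, 0, 0, 0, 0, 0]

```text
time_s: 41.75
ee_pos: [0.5935, -0.0856, 0.1663]
eef_rot: [-3.141, -0.001, 3.123]
force: [-0.6, 0.6, -3.8]
grip_width: 0.0355
grip_force: 50.0
```

```bash
python3 - <<'E'
from h import *
go(*B(-.025,-.095),.136,np.pi+YAW)
c=cam("top");padcheck(c)
E
```

```text
tool delta mm [-0.7  1.1 30.3] spin -0.002 t 41.8 ee [ 0.5935 -0.0856  0.1663] yaw 3.123 F [-0.6  0.6 -3.8] w 35.5 gf 50.0
pad -0.095 empty 9
pad 0.005 n 364 mean [-2.3  4. ] rect -1.6 0.4 [94.3 52.4] ang 0.094 z 13.2
pad 0.105 n 468 mean [-0.7 -1.7] rect -2.0 -0.6 [52.3 95.7] ang -0.01 z 7.7
```

Emit:
apply_moves:
  plan: [-1, 1, 10, 0, 0, 0, 10, 0, 0, 0, 5, 0, 0, 0, 3, 0, 0, 0, 1, 0, 0, 0, 1, 0, 0, 0, 0, 0]

```text
time_s: 42.5
ee_pos: [0.595, -0.0826, 0.1374]
eef_rot: [3.142, 0.001, 3.125]
force: [0.6, 2.5, 0.9]
grip_width: 0.0356
grip_force: 50.0
```

Emit:
apply_moves:
  plan: [0, 0, 1, 0, 0, 0, 0.5, 0, 0, 0, 0, 0]

```text
time_s: 42.8
ee_pos: [0.5949, -0.0828, 0.1357]
eef_rot: [3.142, 0.001, 3.125]
force: [-0.6, 3.7, 3.4]
grip_width: 0.0359
grip_force: 50.0
```

Emit:
apply_moves:
  plan: [0, -1, 0.8, 0, 0, 0, 0.7, 0, 0, 0, 0, 0]

```text
time_s: 43.1
ee_pos: [0.5956, -0.0833, 0.1355]
eef_rot: [3.141, 0.003, 3.125]
force: [0.1, 8.2, 12.1]
grip_width: 0.0357
grip_force: 50.0
```

Emit:
apply_moves:
  plan: [-3, 0.5, 0.5, 0, -3, 0, 0, 0, -3, 0, 0, 0, -3, 0, 0, 0, -3, 0, 0, 0, -3, 0, 0, 0, -3, 0, 0, 0, -3, 0, 0, 0, -3, 0, 0, 0, -3, 0, 0, 0, -3, 0, 0, 0, -3, 0, 0, 0, -3, 0, 0, 0, -3, 0, 0, 0, -3, 0, 0, 0, -3, 0, 0, 0, -3, 0, 0, 0, 0, 0, 0, 0]

```text
time_s: 44.9
ee_pos: [0.647, -0.0842, 0.1355]
eef_rot: [-3.141, 0.004, 3.125]
force: [0.9, 3.3, 13.1]
grip_width: 0.0355
grip_force: 50.0
```

Emit:
apply_moves:
  plan: [5, 0, 0, 0, 5, 0, 0, 0, 5, 0, 0, 0, 5, 0, 0, 0, 5, 0, 0, 0, 5, 0, 0, 0, 5, 0, 0, 0, 5, 0, 0, 0, 5, 0, 0, 0, 5, 0, 0, 0, 0, 0, 0, 0]

```text
time_s: 46.0
ee_pos: [0.5964, -0.0834, 0.1355]
eef_rot: [-3.141, 0.004, 3.125]
force: [-0.8, 3.7, 13.9]
grip_width: 0.0354
grip_force: 50.0
```

Emit:
apply_moves:
  plan: [0, 0, -5, 0, 0, 0, -20, 0, 0, 0, -30, 0, 0, 0, -20, 0, 0, 0, 0, 0]

```text
time_s: 46.5
ee_pos: [0.5964, -0.0839, 0.2106]
eef_rot: [-3.14, 0.003, 3.125]
force: [0.6, -0.5, -3.8]
grip_width: 0.0358
grip_force: 50.0
```

```bash
python3 - <<'E'
from h import *
go(.4713,.3518,.21,-2.984); d=np.array([.4713,.3518])-monitor.get_obs()["ee_pos"][:2];print(-d@EX*1e3,d@EY*1e3)
E
```

```text
tool delta mm [ 1.323e+02  4.336e+02 -4.000e-01] spin -0.174 t 46.5 ee [ 0.5964 -0.0839  0.2106] yaw 3.125 F [ 0.6 -0.5 -3.8] w 35.8 gf 50.0
132.2849381619053 433.58840925974886
```

Emit:
apply_moves:
  plan: [9.4, 31, 0, 0, 9.4, 31, 0, 0, 9.4, 31, 0, 0, 9.4, 31, 0, 0, 9.4, 31, 0, 0, 9.4, 31, 0, 0, 9.4, 31, 0, 0, 9.4, 31, 0, 0, 9.4, 31, 0, 0, 9.4, 31, 0, 0, 9.4, 31, 0, 0, 9.4, 31, 0, 0, 9.4, 31, 0, 0, 9.4, 31, 0, 0, 0, 0, 0, -0.087, 0, 0, 0, -0.087, 0, 0, 0, 0, 0, 0, 0, 0]

```text
time_s: 48.3
ee_pos: [0.4711, 0.3523, 0.2072]
eef_rot: [-3.141, -0.002, -2.987]
force: [-0.2, 0.6, -2.7]
grip_width: 0.0359
grip_force: 50.0
```

```bash
python3 - <<'E'
from h import *
go(.4713,.3518,.0675,-2.984)
c=cam("top");print(stopz(c));padcheck(c)
s=cam("side"); cv2.imwrite("pics/s6.png",cv2.resize(s["image"][60:260,180:440,::-1],None,fx=3,fy=3,interpolation=cv2.INTER_CUBIC))
E
```

```text
tool delta mm [ -0.3  -0.4 139.7] spin -0.003 t 48.3 ee [0.4711 0.3523 0.2072] yaw -2.987 F [-0.2  0.6 -2.7] w 35.9 gf 50.0
(np.int64(129), np.float64(81.15), np.float64(81.14), np.int64(499), np.float64(70.81))
pad -0.095 n 488 mean [-1.8 -0.8] rect -1.9 0.6 [53.6 97. ] ang -0.008 z 7.4
pad 0.005 n 429 mean [ 6.  -3.1] rect -1.5 -0.3 [53.7 94.2] ang 0.026 z 7.3
pad 0.105 n 467 mean [-0.6 -1.8] rect -2.0 -0.6 [52.3 95.7] ang -0.007 z 7.3
```

View pics/s6.png

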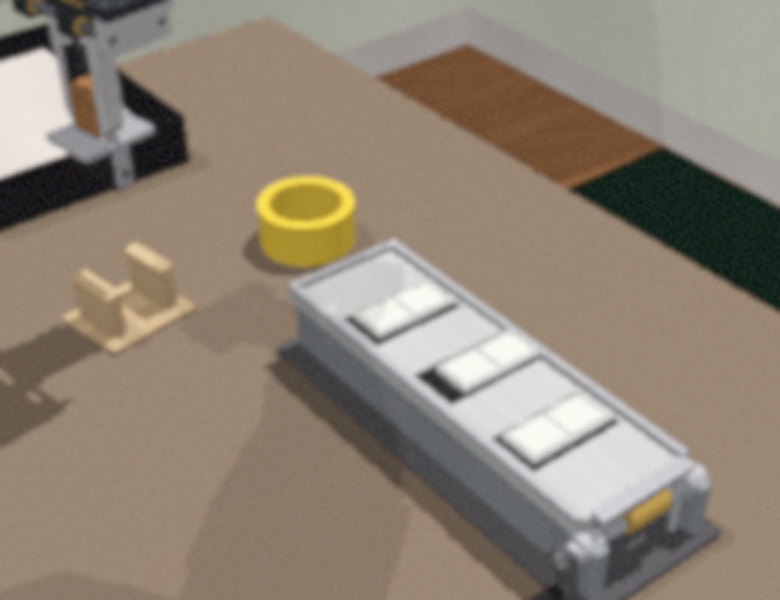

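The middle plate has been knocked aside along +x, to about (485,365) in the crop, with its pad's black edge exposed at (445,385). I'll stand the roller back first, then fix that.

Emit:
apply_moves:
  plan: [-0.3, -0.4, 20, 0, 0, 0, 30, 0, 0, 0, 30, 0, 0, 0, 0, 0, 0, 0, 0, 0]

```text
time_s: 48.9
ee_pos: [0.4718, 0.3524, 0.1291]
eef_rot: [-3.142, 0.0, -2.985]
force: [-0.1, -0.8, -2.8]
grip_width: 0.0359
grip_force: 50.0
```

```bash
python3 - <<'E'
from h import *
go(.4713,.3518,.0675,-2.984)
E
```

```text
tool delta mm [ 0.6 -0.5 61.6] spin -0.001 t 48.9 ee [0.4718 0.3524 0.1291] yaw -2.985 F [-0.1 -0.8 -2.8] w 35.9 gf 50.0
```

Emit:
apply_moves:
  plan: [0.5, -0.5, 8, 0, 0, 0, 10, 0, 0, 0, 10, 0, 0, 0, 10, 0, 0, 0, 8, 0, 0, 0, 6, 0, 0, 0, 4, 0, 0, 0, 0, 0]

```text
time_s: 49.7
ee_pos: [0.471, 0.3518, 0.072]
eef_rot: [-3.141, -0.001, -2.984]
force: [-0.5, 0.2, -3.0]
grip_width: 0.0356
grip_force: 50.0
```

Emit:
apply_moves:
  plan: [0, 0, 2, 0, 0, 0, 2, 0, 0, 0, 0, 0, 0, 0, 0, 0]

```text
time_s: 50.1
ee_pos: [0.4712, 0.3519, 0.0686]
eef_rot: [3.142, 0.0, -2.984]
force: [0.2, 0.4, -2.2]
grip_width: 0.0355
grip_force: 50.0
```

Emit:
apply_moves:
  plan: [0, 0, 1.5, 0, 0, 0, 0, 0]

```text
time_s: 50.3
ee_pos: [0.4713, 0.352, 0.0671]
eef_rot: [3.141, 0.001, -2.984]
force: [1.4, -0.4, -2.0]
grip_width: 0.0356
grip_force: 50.0
```

Emit:
apply_moves:
  plan: [0, 0, 0, 0, 0, 0, 0, 0, 0, 0, 0, 0, 0, 0, 0, 0, 0, 0, -10, 0, 0, 0, -20, 0, 0, 0, -30, 0, 0, 0, -30, 0, 0, 0, -40, 0, 0, 0, 0, 0]
  hand: 0.4

```text
time_s: 51.3
ee_pos: [0.4727, 0.3529, 0.2033]
eef_rot: [3.138, 0.008, -2.984]
force: [0.7, 0.1, -0.1]
grip_width: 0.0655
grip_force: 0.0
```

```bash
cat >>h.py <<'E'
def mid(c,lo=205):
    # tiles of middle plate, top at .0787
    im=c["image"].astype(int)
    P=c["P"]; q=P[...,:2]-O; bx=q@EX; by=q@EY-.005
    roi=(abs(bx)<.052)&(abs(by)<.04)
    dark=roi&(im.max(-1)<110); v,u=np.nonzero(dark); print("dark n",len(u))
    Q=np.array([ray(c,k,.07)[:2] for k in zip(u,v)])-O; b=np.c_[Q@EX,Q@EY-.005]*1e3
    return b
E
python3 - <<'E'
from h import *
o=monitor.get_obs();print(o["ee_pos"],o["time_s"])
c=cam("top");print(stopz(c)); im=c["image"]
cv2.imwrite("pics/t7.png",cv2.resize(im[135:205,240:400,::-1],None,fx=5,fy=5,interpolation=cv2.INTER_CUBIC))
hsv=cv2.cvtColor(im,cv2.COLOR_RGB2HSV); roi=np.zeros(im.shape[:2],bool); roi[120:290,160:225]=1
print(rects(c,roi&(hsv[...,0]<15)&(hsv[...,1]>140)&(hsv[...,2]>90),.106,amin=20))
P=c["P"]; m=np.zeros(im.shape[:2],bool); m[190:245,170:225]=1
for a,b in((.09,.12),(.045,.07)):
    k=P[m&(P[...,2]>a)&(P[...,2]<b)]; print(len(k),cv2.minAreaRect((k[:,:2]*1000).astype(np.float32)),np.median(k[:,2]))
E
```

```text
[0.47267321 0.35288987 0.20330499] 51.3
(np.int64(122), np.float64(81.41), np.float64(81.49), np.int64(488), np.float64(70.48))
[]
0 ((0.0, 0.0), (0.0, 0.0), 0.0) nan
176 ((471.8470458984375, 345.28936767578125), (77.45685577392578, 48.9096565246582), 8.128257751464844) 0.06101415541191929
  return _methods._mean(a, axis=axis, dtype=dtype,
  ret = ret.dtype.type(ret / rcount)
```

View pics/t7.png

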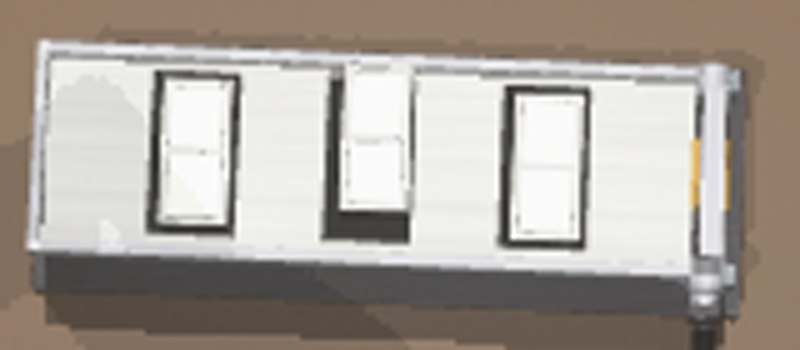

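The middle plate has slid about 12 mm along +x against the far rim and about 4 mm along -y, to crop (376,136). It is still square, and the other two are fine. The roller's guard is at its original height, so the roller is seated. I'll pick the plate up again.

```bash
python3 - <<'E'
from h import *
g=B(.012,.0005); go(*g,.2,np.pi+YAW); d=g-monitor.get_obs()["ee_pos"][:2];print(-d@EX*1e3,d@EY*1e3)
E
```

```text
tool delta mm [-105. -363.   -0.] spin 0.174 t 51.4 ee [0.472  0.3524 0.2003] yaw -2.984 F [ 0.3  0.5 -0.5] w 65.8 gf 0.0
-166.36908657097507 -339.3081560454464
```

Emit:
apply_moves:
  plan: [0, 0, 0, 0.087, 0, 0, 0, 0.087, -15.1, -30.8, 0, 0, -15.1, -30.8, 0, 0, -15.1, -30.8, 0, 0, -15.1, -30.8, 0, 0, -15.1, -30.8, 0, 0, -15.1, -30.8, 0, 0, -15.1, -30.8, 0, 0, -15.1, -30.8, 0, 0, -15.1, -30.8, 0, 0, -15.1, -30.8, 0, 0, -15.1, -30.8, 0, 0, 0, 0, 0, 0, 0, 0, 0, 0]

```text
time_s: 52.85
ee_pos: [0.6314, 0.01, 0.196]
eef_rot: [3.141, -0.002, 3.124]
force: [-0.0, 0.4, -0.4]
grip_width: 0.0661
grip_force: 0.0
```

```bash
python3 - <<'E'
from h import *
g=B(.012,.0005); go(*g,.0755,np.pi+YAW)
E
```

```text
tool delta mm [ -1.5   0.4 120.5] spin -0.001 t 52.9 ee [0.6314 0.01   0.196 ] yaw 3.124 F [-0.   0.4 -0.4] w 66.1 gf 0.0
```

Emit:
apply_moves:
  plan: [-1.5, 0.4, 20, 0, 0, 0, 30, 0, 0, 0, 30, 0, 0, 0, 20, 0, 0, 0, 12, 0, 0, 0, 6, 0, 0, 0, 2, 0, 0, 0, 0, 0]

```text
time_s: 53.65
ee_pos: [0.6335, 0.011, 0.0777]
eef_rot: [3.142, 0.001, 3.126]
force: [-0.4, 0.0, -0.1]
grip_width: 0.0658
grip_force: 0.0
```

Emit:
apply_moves:
  plan: [0, 0, 0, 0, 0, 0, 0, 0, 0, 0, 0, 0, 0, 0, 0, 0, 0, 0, 0, 0, 0, 0, 0, 0, 0, 0, 0, 0]
  hand: -1
  squeeze: 25

```text
time_s: 54.35
ee_pos: [0.6334, 0.0108, 0.0772]
eef_rot: [3.142, 0.001, 3.125]
force: [-0.2, 1.1, 3.6]
grip_width: 0.0381
grip_force: 25.0
```

```bash
python3 - <<'E'
from h import *
go(*B(0,.005),.0765,np.pi+YAW)
E
```

```text
tool delta mm [12.7  4.1  0.7] spin 0.0 t 54.4 ee [0.6334 0.0108 0.0772] yaw 3.125 F [-0.2  1.1  3.6] w 38.1 gf 25.0
```

The fingertips are barely on the carrier edge. I'll regrip lower.

Emit:
apply_moves:
  plan: [0, 0, 0, 0, 0, 0, 0, 0, 0, 0, 1.5, 0, 0, 0, 1.5, 0, 0, 0, 0, 0]
  hand: 0.2

```text
time_s: 54.85
ee_pos: [0.6331, 0.0107, 0.0735]
eef_rot: [-3.142, -0.001, 3.125]
force: [0.9, 0.3, -0.0]
grip_width: 0.0562
grip_force: 0.0
```

Emit:
apply_moves:
  plan: [0, 0, 0, 0, 0, 0, 0, 0, 0, 0, 0, 0, 0, 0, 0, 0, 0, 0, 0, 0, 0, 0, 0, 0]
  hand: -1

```text
time_s: 55.45
ee_pos: [0.6333, 0.0108, 0.074]
eef_rot: [3.142, 0.0, 3.125]
force: [1.1, 0.1, 1.0]
grip_width: 0.0392
grip_force: 25.0
```

Emit:
apply_moves:
  plan: [0, 0, -5, 0, 0, 0, -5, 0, 4, 1.4, 0, 0, 4, 1.4, 0, 0, 4, 1.3, 0, 0, 0, 0, 0, 0, 0, 0, 5, 0, 0, 0, 3, 0, 0, 0, 1, 0, 0, 0, 0, 0]

```text
time_s: 56.45
ee_pos: [0.6212, 0.015, 0.0745]
eef_rot: [3.142, -0.001, 3.125]
force: [-0.2, -0.4, -1.5]
grip_width: 0.0395
grip_force: 25.0
```

Emit:
apply_moves:
  plan: [0, 0, 0, 0, 0, 0, 0, 0, 0, 0, 0, 0, 0, 0, -8, 0, 0, 0, -15, 0, 0, 0, -25, 0, 0, 0, -30, 0, 0, 0, -30, 0, 0, 0, -15, 0]
  hand: 0.4

```text
time_s: 57.35
ee_pos: [0.622, 0.0151, 0.2026]
eef_rot: [-3.141, 0.005, 3.125]
force: [-0.1, -0.7, -0.2]
grip_width: 0.066
grip_force: 0.0
```

```bash
python3 - <<'E'
from h import *
g=np.array([.5055,-.1803]); go(*g,.2,np.pi+YAW); d=g-monitor.get_obs()["ee_pos"][:2];print(-d@EX*1e3,d@EY*1e3)
E
```

```text
tool delta mm [ 113.4 -197.2    2. ] spin 0.0 t 57.4 ee [0.622  0.0151 0.2026] yaw 3.125 F [-0.1 -0.7 -0.2] w 66.0 gf 0.0
113.30220490021436 -197.24821009127314
```

Emit:
apply_moves:
  plan: [16.2, -28.2, 0, 0, 16.2, -28.2, 0, 0, 16.2, -28.2, 0, 0, 16.2, -28.2, 0, 0, 16.2, -28.2, 0, 0, 16.2, -28.2, 0, 0, 16.2, -28.2, 0, 0, 0, 0, 0, 0, 0, 0, 0, 0]

```text
time_s: 58.25
ee_pos: [0.5048, -0.1808, 0.1992]
eef_rot: [-3.141, 0.002, 3.124]
force: [-0.1, 0.6, -1.8]
grip_width: 0.0657
grip_force: 0.0
```

```bash
python3 - <<'E'
from h import *
go(.5055,-.1803,.0085,np.pi+YAW)
c=cam("top");print(stopz(c));padcheck(c); im=c["image"]
cv2.imwrite("pics/t8.png",cv2.resize(im[130:245,165:400,::-1],None,fx=3.4,fy=3.4,interpolation=cv2.INTER_CUBIC))
P=c["P"]; m=np.zeros(im.shape[:2],bool); m[190:245,170:225]=1
for a,b in((.09,.12),(.045,.07)):
    k=P[m&(P[...,2]>a)&(P[...,2]<b)]; print(len(k),cv2.minAreaRect((k[:,:2]*1000).astype(np.float32)),np.median(k[:,2]))
E
```

```text
tool delta mm [ -0.4   0.6 190.7] spin -0.001 t 58.2 ee [ 0.5048 -0.1808  0.1992] yaw 3.124 F [-0.1  0.6 -1.8] w 65.7 gf 0.0
(np.int64(81), np.float64(80.66), np.float64(81.05), np.int64(490), np.float64(70.57))
pad -0.095 n 487 mean [-1.8 -0.8] rect -1.9 0.6 [53.6 97. ] ang -0.008 z 7.3
pad 0.005 n 478 mean [-0.3 -1.2] rect -1.5 -0.3 [53.7 94.2] ang 0.034 z 7.3
pad 0.105 n 468 mean [-0.7 -1.7] rect -2.0 -0.6 [52.3 95.7] ang -0.01 z 7.6
151 ((471.84906005859375, 351.4892578125), (29.831708908081055, 36.681514739990234), 11.576361656188965) 0.10509711756938415
411 ((471.52374267578125, 351.26861572265625), (78.39013671875, 61.27714538574219), 9.155752182006836) 0.06126801189222263
```

View pics/t8.png

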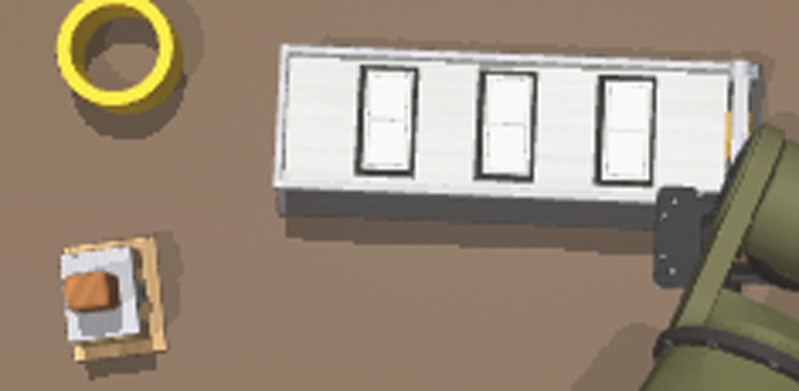

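All plates are centred on their pads, at crop (387,120), (506,127) and (627,131), and the roller is back in its cradle at (100,295). Now to crank the stop down.

Emit:
apply_moves:
  plan: [-0.4, 0.6, 25, 0, 0, 0, 35, 0, 0, 0, 35, 0, 0, 0, 35, 0, 0, 0, 30, 0, 0, 0, 18, 0, 0, 0, 10, 0, 0, 0, 2, 0, 0, 0, 0, 0]
  hand: 0.1

```text
time_s: 59.2
ee_pos: [0.5057, -0.1796, 0.0086]
eef_rot: [-3.141, 0.001, 3.126]
force: [0.3, -0.5, -0.6]
grip_width: 0.0515
grip_force: 0.0
```

Emit:
apply_moves:
  plan: [0, 0, 0, 0, 0, 0, 0, 0, 0, 0, 0, 0, 0, 0, 0, 0, 0, 0, 0, 0, 0, 0, 0, 0, 0, 0, 0, 0, 0, 0, 0, 0, 0, 0, 0, 0]
  hand: -1
  squeeze: 15

```text
time_s: 60.1
ee_pos: [0.5052, -0.18, 0.008]
eef_rot: [-3.141, 0.0, 3.125]
force: [-0.8, -3.2, 1.0]
grip_width: 0.0133
grip_force: 15.0
```

Emit:
apply_moves:
  plan: [0, -4.3, -0.9, 0, 0, -4.1, -1.5, 0, 0, -3.8, -2.2, 0, 0, -3.4, -2.7, 0, 0, -3, -3.2, 0, 0, -2.4, -3.7, 0, 0, -1.8, -4, 0, 0, -1.2, -4.2, 0, 0, -0.5, -4.4, 0, 0, 0.2, -4.4, 0]

```text
time_s: 61.1
ee_pos: [0.5047, -0.2044, 0.0396]
eef_rot: [-3.141, 0.0, 3.125]
force: [2.4, -2.2, -5.6]
grip_width: 0.0135
grip_force: 15.0
```

Emit:
apply_moves:
  plan: [0, 0.9, -4.3, 0, 0, 1.5, -4.1, 0, 0, 2.2, -3.8, 0, 0, 2.7, -3.4, 0, 0, 3.2, -3, 0, 0, 3.7, -2.4, 0, 0, 4, -1.8, 0, 0, 4.2, -1.2, 0, 0, 4.4, -0.5, 0, 0, 3.5, 0.2, 0, 0, 0, 0, 0]

```text
time_s: 62.2
ee_pos: [0.5053, -0.1732, 0.0635]
eef_rot: [3.141, 0.0, 3.126]
force: [-0.8, -0.1, 2.6]
grip_width: 0.0134
grip_force: 15.0
```

```bash
python3 - <<'E'
from h import *
go(.5055,-.178,.063,np.pi+YAW)
for i in range(3):
    c=cam("top");print(stopz(c),stopz(cam("side")))
E
```

```text
tool delta mm [-0.3 -4.8  0.5] spin 0.001 t 62.2 ee [ 0.5053 -0.1732  0.0635] yaw 3.126 F [-0.8 -0.1  2.6] w 13.4 gf 15.0
(np.int64(84), np.float64(69.37), np.float64(69.39), np.int64(463), np.float64(70.51)) (np.int64(21), np.float64(69.62), np.float64(68.73), np.int64(75), np.float64(71.49))
(np.int64(84), np.float64(68.98), np.float64(69.38), np.int64(465), np.float64(70.38)) (np.int64(22), np.float64(68.65), np.float64(68.29), np.int64(78), np.float64(70.71))
(np.int64(87), np.float64(69.66), np.float64(69.41), np.int64(468), np.float64(70.45)) (np.int64(23), np.float64(69.44), np.float64(68.53), np.int64(73), np.float64(70.7))
```

Emit:
apply_moves:
  plan: [0, -2, 0, 0, 0, 0, 0, 0, 0, 0, 0, 0]

```text
time_s: 62.8
ee_pos: [0.5052, -0.176, 0.0636]
eef_rot: [3.141, 0.0, 3.125]
force: [-1.3, 3.6, 5.9]
grip_width: 0.0132
grip_force: 15.0
```

Emit:
apply_moves:
  plan: [0, 0, 0, 0, 0, 0, 0, 0, 0, 0, 0, 0, 0, 0, 0, 0, 0, 0, 0, 0, 0, 0, -10, 0, 0, 0, -20, 0, 0, 0, -30, 0, 0, 0, -30, 0, 0, 0, -30, 0, 20, 0, -10, 0, 20, 0, 0, 0, 20, 0, 0, 0, 0, 0, 0, 0, 0, 0, 0, 0]
  hand: 0.3

```text
time_s: 64.3
ee_pos: [0.4456, -0.175, 0.1943]
eef_rot: [-3.141, 0.001, 3.125]
force: [0.2, -0.1, 1.1]
grip_width: 0.0614
grip_force: 0.0
```

```bash
python3 - <<'E'
from h import *
go(.5055,-.178,.063,np.pi+YAW)
c=cam("top","pics/t9.png");print(stopz(c),stopz(cam("side")));padcheck(c)
E
```

```text
tool delta mm [-59.8  -1.9 131.3] spin -0.0 t 64.3 ee [ 0.4456 -0.175   0.1943] yaw 3.125 F [ 0.2 -0.1  1.1] w 61.4 gf 0.0
(np.int64(117), np.float64(69.41), np.float64(69.43), np.int64(492), np.float64(70.28)) (np.int64(163), np.float64(69.13), np.float64(68.66), np.int64(522), np.float64(70.95))
pad -0.095 n 487 mean [-1.8 -0.8] rect -1.9 0.6 [53.6 97. ] ang -0.008 z 7.2
pad 0.005 n 477 mean [-0.4 -1.2] rect -1.5 -0.3 [53.7 94.2] ang 0.032 z 7.5
pad 0.105 n 468 mean [-0.7 -1.7] rect -2.0 -0.6 [52.3 95.7] ang -0.01 z 7.3
```

View pics/t9.png

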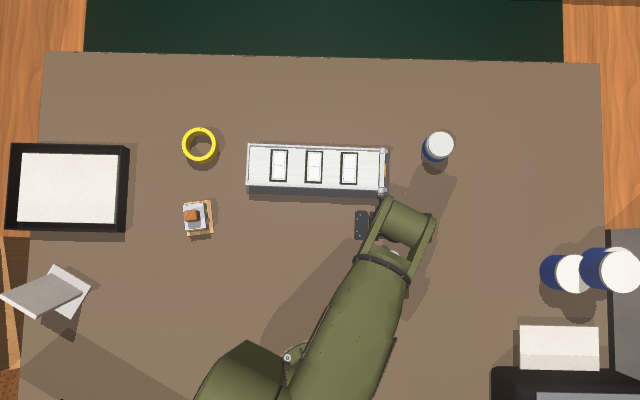

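The three plates are on their pads at (279,166), (314,167) and (349,168). The stop is down, the roller is in its cradle at (197,217), and the tape and tub haven't moved. Handing in.

```bash
python3 -c "
from station import ctrl
print(ctrl.hand_in())"
```

```text
the job is handed in; nothing more can be done
None
```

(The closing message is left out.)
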